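Make the chop saw safe and sweep up its offcuts

TASK

Clear up round the chop saw, making it safe first: pull its battery pack straight up out of the dock and set it down on top of the closed tool case. After that, sweep every wooden offcut into the scrap pan with the push block, without touching the offcuts with the gripper or arm. The tape measure that lies among them goes on top of the tool case too, and at the end the push block is to stand there again on its base; leave the other tools on the bench alone.

Things in the scene. Friction and masses are not known exactly. Their poses are not given: they have to be found in the camera images.
- battery_center (a point): centre of the loose black battery pack of the chop saw, half-way up. The pack is 75 mm tall: its upper 44 mm is the grip body, 46 mm (own x) by 62 mm (own y), which stands above the dock; its lower 31 mm is a stem 40 x 54 mm that at the start sits in the dock. About 0.3 kg. Own z is up while it is upright; the middle of the grip body is 16 mm above this point.
- dock_mouth (a point): middle of the open top of the battery dock on the left end of the saw's motor, 111 mm above the bench; the dock is fixed to the saw and 57 mm (own x) by 89 mm (own y) outside. The stem goes 26 mm down into it. Two sprung round-nosed detents in the dock's y walls hold the pack: it comes out straight up, with about 12 to 20 N, and is free of the dock 30 mm higher.
- chop_saw: compact battery chop saw, fixed to the bench; origin under the middle of its base (140 mm along own x by 190 mm along own y). Own x points to its back, own y to its motor and dock. It is 195 mm tall at the blade guard, and its black hand grip reaches 110 mm forward of the origin at 120 to 200 mm height: keep carried things clear of it.
- socket_case: closed dark tool case lying on the bench, fixed; origin under it, own z up. Its flat top is 72 mm above the bench and reaches from -113 to +137 mm along its own x and from -180 to +180 mm along its own y; a carrying handle stands out 30 mm from its -x side, low down. At the start the push block stands on it. The lid is shut and need not be opened.
- tape_center (a point): centre of the loose tape measure, half-way up (it stands on its edge, 63 mm tall, 38 mm thick along own x, about 70 mm along own y, 0.24 kg); it lies among the offcuts.
- push_block_grip (a point): middle of the handle bar of the loose push block, 72 mm above the block's underside. The block has a flat base 50 mm (own x) by 140 mm (own y) and 19 mm high; the handle is a bar 24 mm wide along own x, 104 mm long along own y and 24 mm high (60 to 84 mm above the underside), on two posts. About 0.22 kg. Own z is up while it stands.
- scrap_pan: low sheet-steel scrap pan, screwed to the bench; origin in the middle of its front lip at bench height, own x points into the pan, own y along the lip. Inside it is 224 mm wide and 150 mm deep. A 22 mm ramp at the lip rises to the floor, 3 mm above the bench; the side walls rise from nothing at the lip to 36 mm high at 45 mm in, the back is 45 mm high; the sheet is 3 mm thick.
- pan_floor (a point): middle of the pan floor, 80 mm in from the lip and 3 mm above the bench. The bench before the pan, out to 0.75 m from the robot's base axis, holds nothing but the things listed here.
- offcut_0: loose wooden offcut, 30 x 52 x 22 mm, one end mitred on both sides, about 30 g; origin in the middle of its underside. Absent in some starts (five to seven of the eight offcuts are there).
- offcut_1: loose wooden offcut, 32 x 46 x 22 mm, square cut, about 30 g; origin in the middle of its underside. Absent in some starts (five to seven of the eight offcuts are there).
- offcut_2: loose wooden offcut, 34 x 48 x 20 mm, skewed, about 30 g; origin in the middle of its underside. Absent in some starts (five to seven of the eight offcuts are there).
- offcut_3: loose wooden offcut, 40 x 44 x 18 mm, tapering, about 30 g; origin in the middle of its underside. Absent in some starts (five to seven of the eight offcuts are there).
- offcut_4: loose wooden offcut, 28 x 50 x 24 mm, nearly square cut, about 30 g; origin in the middle of its underside. Absent in some starts (five to seven of the eight offcuts are there).
- offcut_5: loose wooden offcut, 40 x 36 x 18 mm, square cut, about 30 g; origin in the middle of its underside. Absent in some starts (five to seven of the eight offcuts are there).
- offcut_6: loose wooden offcut, 34 x 48 x 24 mm, one end mitred, about 30 g; origin in the middle of its underside. Absent in some starts (five to seven of the eight offcuts are there).
- offcut_7: loose wooden offcut, 36 x 42 x 22 mm, slightly skewed, about 30 g; origin in the middle of its underside. Absent in some starts (five to seven of the eight offcuts are there).
- pliers: loose pliers, 55 x 174 x 16 mm, long along own y; origin in the middle of its underside. Bystander, to be left where it is.
- nail_tin: loose tin of nails, 80 mm across, 70 mm tall; origin in the middle of its underside. Bystander, to be left where it is.
- driver: loose screwdriver, 24 x 168 x 23 mm, long along own y; origin in the middle of its underside. Bystander, to be left where it is.
- battery_pack: the battery pack itself; origin in the middle of the stem's underside.
- tape_measure: the tape measure itself; origin in the middle of its underside.
- push_block: the push block itself; origin in the middle of its underside, axes as at its handle.
There are look-alikes about, which are no part of the job. Leave any red look-alike of the offcut_0 alone.

How it is judged:
On the way, in this order (a step that is already met when the one before it is completed fails the run):
1. the battery pack is out of the saw and rests, let go, on top of the tool case (x of battery_center in the frame of socket_case between -0.11 and 0.135 m and y of battery_center in the frame of socket_case between -0.175 and 0.175 m and z of battery_center in the frame of socket_case between 0.09 and 0.125 m and linear speed of battery_pack below 0.03 m/s and contact force between the fingers and battery_pack below 0.1 N), for 0.2 s.
2. every offcut present is in the scrap pan (x of offcut_0 in the frame of scrap_pan between 0.015 and 0.15 m and y of offcut_0 in the frame of scrap_pan between -0.112 and 0.112 m and height (world z) of each of offcut_0, offcut_1, offcut_2, offcut_3, offcut_4, offcut_5, offcut_6, offcut_7 below 0.06 m and linear speed of each of offcut_0, offcut_1, offcut_2, offcut_3, offcut_4, offcut_5, offcut_6, offcut_7 below 0.03 m/s and x of offcut_1 in the frame of scrap_pan between 0.015 and 0.15 m and y of offcut_1 in the frame of scrap_pan between -0.112 and 0.112 m and x of offcut_2 in the frame of scrap_pan between 0.015 and 0.15 m and y of offcut_2 in the frame of scrap_pan between -0.112 and 0.112 m and x of offcut_3 in the frame of scrap_pan between 0.015 and 0.15 m and y of offcut_3 in the frame of scrap_pan between -0.112 and 0.112 m and x of offcut_4 in the frame of scrap_pan between 0.015 and 0.15 m and y of offcut_4 in the frame of scrap_pan between -0.112 and 0.112 m and x of offcut_5 in the frame of scrap_pan between 0.015 and 0.15 m and y of offcut_5 in the frame of scrap_pan between -0.112 and 0.112 m and x of offcut_6 in the frame of scrap_pan between 0.015 and 0.15 m and y of offcut_6 in the frame of scrap_pan between -0.112 and 0.112 m and x of offcut_7 in the frame of scrap_pan between 0.015 and 0.15 m and y of offcut_7 in the frame of scrap_pan between -0.112 and 0.112 m), for 0.2 s.
At the end, for the whole second after the job is handed in: the battery pack, the tape measure and the push block (upright within 0.1 rad) all rest on top of the tool case, their centres over its top; every offcut present lies in the scrap pan, its middle at least 15 mm past the front lip and between the walls; nothing is moving and everything is let go (all of step 1 and all of step 2 and x of tape_center in the frame of socket_case between -0.11 and 0.135 m and y of tape_center in the frame of socket_case between -0.175 and 0.175 m and z of tape_center in the frame of socket_case between 0.085 and 0.125 m and linear speed of each of tape_measure, push_block below 0.03 m/s and contact force between the fingers and tape_measure below 0.1 N and x of push_block_grip in the frame of socket_case between -0.11 and 0.135 m and y of push_block_grip in the frame of socket_case between -0.175 and 0.175 m and z of push_block_grip in the frame of socket_case between 0.135 and 0.155 m and contact force between the fingers and push_block below 0.1 N and angle between push_block's own z axis and vertical below 0.1 rad); the robot touches nothing.
It fails at once if the gripper or the arm touches an offcut (more than 1 N) (contact force between any of the fingers, the arm and offcut_0 above 1 N or contact force between any of the fingers, the arm and offcut_1 above 1 N or contact force between any of the fingers, the arm and offcut_2 above 1 N or contact force between any of the fingers, the arm and offcut_3 above 1 N or contact force between any of the fingers, the arm and offcut_4 above 1 N or contact force between any of the fingers, the arm and offcut_5 above 1 N or contact force between any of the fingers, the arm and offcut_6 above 1 N or contact force between any of the fingers, the arm and offcut_7 above 1 N).
It fails at once if a bystander is moved by more than 40 mm (distance of any of pliers, nail_tin, driver from where it was at the start of the episode above 0.04 m).
Of offcut_0, offcut_1, offcut_2, offcut_3, offcut_4, offcut_5, offcut_6, offcut_7 only 5 to 7 are there at a start; the rules pass over those that are not, and their reading is None.
At some moment in a run one of offcut_0, offcut_1, offcut_2, offcut_3, offcut_4, offcut_5, offcut_6, offcut_7 may be knocked a few centimetres aside while the robot is not near it.
Once in a run the grip may slacken for a moment while it holds something.
It also fails if it takes over 208 s, if anything falls off the work surface, if the arm or the gripper's body presses on something with over 40 N, if the wrist force passes 120 N, or if a joint passes its speed limit or range.

ROBOT

A 7-joint arm with a two-finger parallel gripper is mounted at the origin on a cart in front of the work surface, level with it; the furniture and walls round the work are solid. World frame = base frame: x ahead of the robot, y to its left, z up, the work surface at z = 0. Lengths are in m, angles in rad, forces in N, time in s.
With the tool pointing down it reaches from about 0.4 to 0.85 m from the base axis. Payload 10.4 kg.
Tool frame: the origin (TCP) lies midway between the tips of the shut fingers; the grasp point (between the pads) lies 19 mm behind it; z points along the fingers, y is the line along which they close (so a half turn about z gives the same grasp; the last joint's range is limited). The gripper opens to 87 mm and grips with 3 to 60 N. Pads are 19 mm wide; open, the fingers measure 117 mm over their backs; the gripper's body (75 mm by 190 mm) begins 51 mm behind the grasp point.
Start: joints at [1.264, 0.332, -0.065, 1.46, 0.022, 1.35, -0.088], TCP at [0.175, -0.6, 0.223] pointing down, gripper open.
Joint ranges: [-2.6, 2.6], [-0.5, 2.12], [-1.47, 1.34], [0.16, 2.42], [-1.27, 4.41], [0.06, 2.06], [-2.6, 2.6]. Speed limits (rad/s): [2.22, 2.22, 2.79, 2.79, 3.14, 3.14, 3.14].

INTERFACE

Orientations are given as a unit quaternion [x, y, z, w].
In Python, from bench import r gives the robot as it stands.
- The arm moves only by the tool carry_out, never from a script. Its argument "steps" is a list that holds one entry, the list of rows, each a list of 6 numbers: the shift along the tool's x, y, z in cm, then the turn, a rotation vector about the tool's x, y, z in rad. In form: [[[dx, dy, dz, wx, wy, wz], ...]]. A call has 1 to 20 rows; each row is the pose to reach, as a shift and turn from the pose commanded when the call began, along the tool's axes at that moment; what a row does not reach only later rows make up. A row lasts 1/12 s, in which the tool goes at most 41.7 mm and 7.16 degrees, less where a joint would pass 70% of its speed; a pose out of reach is approached as far as the arm can. A call with a gripper value outside its range is refused whole. "hand" is the closure, from -1 (fully open) to 1 (shut), set as the call begins (left out, the last holds). The fingers move at their own pace and stop on an object; "squeeze" is the grip in N (left out, the last holds). Time passes only in rows, so rows that repeat a pose let the fingers close. It gives the time, the measured TCP pose, the force, the opening and the grip force at its end, in the units of the state.
- r.read_state(): the state, without advancing time (a new reading comes with each control period).
- r.camera(name): name is "scene" or "top" or "wrist"; returns the picture (480x640x3 uint8, red, green, blue); there is no depth.
- r.camera_params(name): a dict with "fx", "fy", "cx", "cy" (pixels), "view" (4x4, takes a point from world to camera coordinates). Camera axes: x right, y up, looking along -z (the intrinsics and any distortion apply to the point x, -y, -z); pixel columns grow to the right and rows downward; lengths in m; the calibration is good to about 2 mm. A picture is of the moment at which its call begins: read the wrist's pose just before it. camera_params takes no time and is no camera call; for the wrist camera it gives the pose at the moment of the call.
- r.close_job(): hands the job in; it is judged then, once.
The state is a dict: "time": time; "joint_positions": joint angles; "joint_vel": joint speeds; "joint_torque": joint torques, N m; "ee_pos": TCP position; "eef_rot": TCP orientation; "ft_force": force on the tool from outside, world axes, zero at the start; "torque": the same for the moment, N m; "width": finger opening in m; "grip_force": force on a finger pad.
Only numpy, scipy, OpenCV 4.12 (cv2) and the standard library are available. Lean on these libraries where they do the work, as an engineer would, in place of code of your own. Each camera call takes 0.05 s, during which the arm holds its last target. There are 200 camera calls.

## Working session

There is one attempt and no reset: what is moved stays moved. The work goes in short steps, Python scripts to look and compute and a tool call to move; the robot and the scene stay as the last step left them, time stands still between calls to the robot, and variables do not carry over. Pictures are saved under pics/ and viewed, at most 14 in all, crops included, and the job is handed in when it is done.

Besides the shell and the picture viewer there is one more tool, called as a command line: name --argument value ..., lists and objects as JSON in quotes. carry_out: Moves the arm, as the interface text tells. Its arguments: {"type":"object","properties":{"steps":{"type":"array","items":{"type":"array","items":{"type":"array","items":{"type":"number"}}}},"hand":{"type":"number"},"squeeze":{"type":"number"}},"required":["steps"]}

```bash
mkdir -p pics
cat > h.py <<'E'
import numpy as np, cv2
from bench import r
def snap(name,f):
    p=r.camera_params(name); im=np.array(r.camera(name)); cv2.imwrite('pics/'+f+'.png',im[:,:,::-1]); return im,p
def ray(p,u,v):
    V=np.array(p['view']); R=V[:3,:3]; o=-R.T@V[:3,3]
    d=R.T@np.array([(u-p['cx'])/p['fx'],-(v-p['cy'])/p['fy'],-1]); return o,d
def pt(p,u,v,z=0.):
    o,d=ray(p,u,v); return (o+d*(z-o[2])/d[2]).round(4)
def proj(p,X):
    V=np.array(p['view']); c=V[:3,:3]@np.array(X)+V[:3,3]; return np.array([p['cx']+p['fx']*c[0]/-c[2],p['cy']+p['fy']*-c[1]/-c[2]]).round(1)
E
python3 - <<'E'
from h import *
s=r.read_state(); print(s)
for n in('scene','top'):
    im,p=snap(n,n+'0'); print(n,p)
E
```

```text
{'time': 0.0, 'joint_positions': array([ 1.26435748,  0.33287765, -0.06468998,  1.46095879,  0.0216017 ,
        1.34990424, -0.08851391]), 'joint_vel': array([ 0.00065958, -0.00128541,  0.00094466, -0.00110951,  0.00022479,
       -0.00143255,  0.0003911 ]), 'joint_torque': array([ 2.69269049e-04, -6.23251319e+01,  2.46579439e-02, -3.89898956e+01,
       -6.13827026e-02,  3.97079741e-02,  1.90434193e-04]), 'ee_pos': array([ 0.17490263, -0.59961391,  0.22174197]), 'eef_rot': array([ 9.89946185e-01,  1.41442647e-01, -1.38819930e-04, -7.12865126e-04]), 'ft_force': array([-0.33790069,  0.25893018, -0.83717605]), 'torque': array([-0.01914556, -0.01931848, -0.00322436]), 'grip_force': 0.0, 'width': 0.08677923770053193}
scene {'fx': 502.96160041186016, 'fy': 502.96160041186016, 'cx': 308.19275988026396, 'cy': 240.36912334937207, 'view': array([[ 0.78741852, -0.61616728,  0.01760545, -0.51544345],
       [ 0.35487694,  0.47649082,  0.80437482, -0.18395726],
       [-0.50401828, -0.62713186,  0.59386126, -1.44206169],
       [ 0.        ,  0.        ,  0.        ,  1.        ]])}
top {'fx': 468.2194817251311, 'fy': 468.2194817251311, 'cx': 317.840667317431, 'cy': 240.56594189054096, 'view': array([[ 0.0150003 , -0.99986964, -0.00597488, -0.15184148],
       [ 0.98571574,  0.01378493,  0.16785247, -0.49636261],
       [-0.16774822, -0.00840737,  0.98579402, -1.14453817],
       [ 0.        ,  0.        ,  0.        ,  1.        ]])}
```

View pics/top0.png

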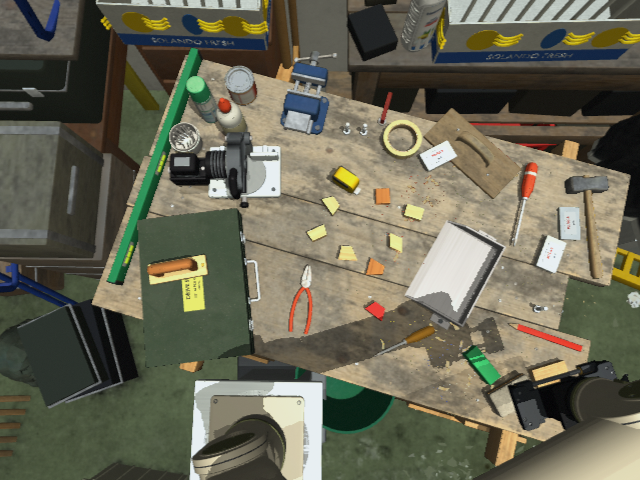

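View pics/scene0.png

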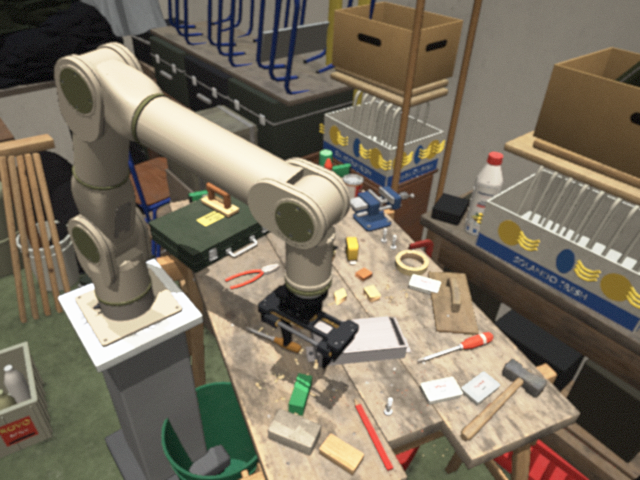

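The top view shows the battery and dock at about (187,166) and the case at (195,285), with the push block on it at (177,268). The yellow tape is at (346,179). There are seven offcuts: (331,205), (317,233), (347,253), (396,242), (413,212), (383,196) and (375,267). The red look-alike is at (375,310), the pan at (455,270) with its lip on the left, and the pliers at (302,300).

Run:
```python
from h import *
im=cv2.imread('pics/top0.png'); p=r.camera_params('top')
hsv=cv2.cvtColor(im,cv2.COLOR_BGR2HSV)
a=cv2.resize(im[120:350,130:520],None,fx=2,fy=2,interpolation=cv2.INTER_CUBIC); cv2.imwrite('pics/crop.png',a)
for nm,m in(('wood',cv2.inRange(hsv,(5,70,150),(33,255,255))),):
    cs,_=cv2.findContours(m,cv2.RETR_EXTERNAL,cv2.CHAIN_APPROX_NONE)
    for c in cs:
        if cv2.contourArea(c)<60: continue
        (u,v),wh,an=cv2.minAreaRect(c); 
        if not(140<u<520 and 120<v<340): continue
        q=cv2.boxPoints(((u,v),wh,an)); w=np.array([pt(p,*x,.02)[:2] for x in q])
        e=w[1]-w[0];f=w[2]-w[1]
        print((round(u),round(v)),pt(p,u,v,.02)[:2],'dims',np.linalg.norm(e).round(3),np.linalg.norm(f).round(3),np.degrees([np.arctan2(e[1],e[0]),np.arctan2(f[1],f[0])]).round())
for n,q,z in(('case corners',[(138,222),(240,209),(253,354),(144,364)],.072),('pan lip',[(441,222),(408,289)],0),('pan back',[(503,241),(466,326)],.045),('block',[(148,268),(176,262),(206,262),(176,267)],.156),('base',[(250,430)],0),('saw',[(245,170)],.0),('batt',[(172,155),(172,178),(200,155),(200,178)],.155),('tin',[(185,137)],.07)):
    print(n,[list(pt(p,*x,z)[:2]) for x in q])
```

```text
(302, 310) [ 0.3251 -0.1068] dims 0.116 0.056 [  -9. -100.]
(368, 289) [ 0.3799 -0.2723] dims 0.125 0.14 [ -69. -160.]
(180, 285) [0.3814 0.2053] dims 0.152 0.138 [ -80. -168.]
(348, 253) [ 0.4715 -0.2224] dims 0.037 0.049 [ -5. -94.]
(397, 246) [ 0.4906 -0.3493] dims 0.038 0.074 [ -79. -171.]
(317, 233) [ 0.5231 -0.1427] dims 0.049 0.027 [ -62. -153.]
(414, 211) [ 0.5826 -0.3939] dims 0.033 0.048 [ -17. -107.]
(332, 204) [ 0.6003 -0.1788] dims 0.031 0.048 [ -58. -149.]
(382, 196) [ 0.623  -0.3121] dims 0.039 0.043 [-89. 179.]
(348, 177) [ 0.673  -0.2206] dims 0.035 0.067 [ -34. -126.]
(510, 170) [ 0.6981 -0.6479] dims 0.035 0.044 [ -17. -105.]
(402, 137) [ 0.7866 -0.3656] dims 0.102 0.102 [-89. 179.]
(473, 140) [ 0.7799 -0.5552] dims 0.066 0.207 [ -38. -131.]
case corners [[np.float64(0.5339), np.float64(0.3035)], [np.float64(0.5706), np.float64(0.0508)], [np.float64(0.2184), np.float64(0.0048)], [np.float64(0.1913), np.float64(0.262)]]
pan lip [[np.float64(0.5598), np.float64(-0.4682)], [np.float64(0.3823), np.float64(-0.3783)]]
pan back [[np.float64(0.5033), np.float64(-0.6111)], [np.float64(0.2911), np.float64(-0.51)]]
block [[np.float64(0.4106), np.float64(0.2385)], [np.float64(0.4251), np.float64(0.1758)], [np.float64(0.4261), np.float64(0.1076)], [np.float64(0.4137), np.float64(0.1751)]]
base [[np.float64(0.0314), np.float64(0.0152)]]
saw [[np.float64(0.6957), np.float64(0.0549)]]
batt [[np.float64(0.6796), np.float64(0.2024)], [np.float64(0.6232), np.float64(0.1986)], [np.float64(0.6805), np.float64(0.1361)], [np.float64(0.6241), np.float64(0.1328)]]
tin [[np.float64(0.7591), np.float64(0.2009)]]
```

View pics/crop.png

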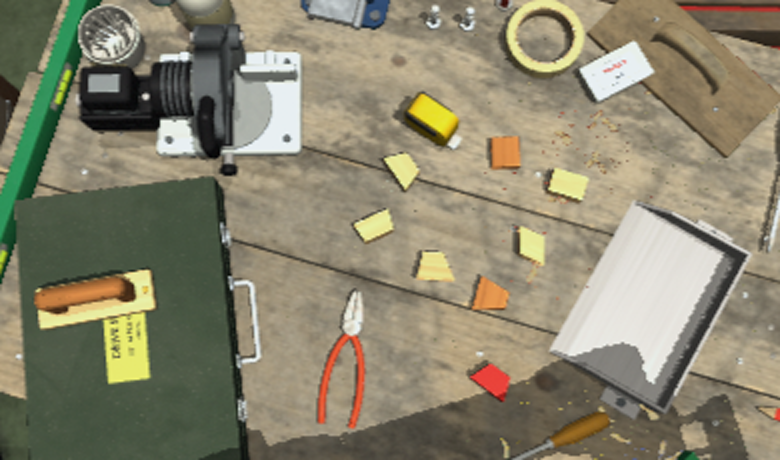

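```bash
cat >> h.py <<'E'
from scipy.spatial.transform import Rotation as Ro
def goal(x,y,z,yaw=None,s=None):
    """yaw = world angle (deg) of tool x, tool down; prints row from current pose"""
    s=s or r.read_state(); R0=Ro.from_quat(s['eef_rot']); d=R0.inv().apply(np.array([x,y,z])-s['ee_pos'])*100
    cy=tyaw(s); yaw=cy if yaw is None else yaw
    R1=Ro.from_euler('z',yaw,degrees=True)*Ro.from_euler('x',180,degrees=True)
    return np.r_[d.round(2),(R0.inv()*R1).as_rotvec().round(3)].tolist()
def tyaw(s): 
    v=Ro.from_quat(s['eef_rot']).as_matrix()[:,0]; return np.degrees(np.arctan2(v[1],v[0]))
def st():
    s=r.read_state(); print('t',round(s['time'],2),'p',s['ee_pos'].round(4),'yaw',round(tyaw(s),2),'q',s['joint_positions'].round(2),'w',round(s['width'],4),'F',s['ft_force'].round(1)); return s
E
python3 - <<'E'
from h import *
st(); print(goal(.175,-.6,.40),goal(.52,.13,.45,95)); p=r.camera_params('wrist')
V=np.array(p['view']);c=-V[:3,:3].T@V[:3,3];s=r.read_state();R=Ro.from_quat(s['eef_rot']).as_matrix()
print('cam in tool',R.T@(c-s['ee_pos']),'cam axes in tool',(R.T@V[:3,:3].T).round(2),p['fx'],p['cx'],p['cy'])
E
```

```text
t 0.1 p [ 0.1749 -0.5997  0.2218] yaw 16.26 q [ 1.26  0.33 -0.06  1.46  0.02  1.35 -0.09] w 0.0869 F [-0.9 -0.3  0.5]
[-0.0, 0.01, -17.82, -0.001, 0.0, -0.0] [53.56, -60.41, -22.74, -0.001, -0.001, -1.374]
cam in tool [ 0.07461993  0.00016308 -0.16170235] cam axes in tool [[-0.    0.96  0.27]
 [ 1.   -0.    0.  ]
 [ 0.    0.27 -0.96]] 335.8389746338781 313.8325570569182 238.8111998302857
```

carry_out --steps '[[[0,0,-10,0,0,0],[0,0,-18,0,0,0],[5,-6,-20,0,0,-0.1],[10,-11,-22,0,0,-0.25],[15,-17,-22.7,0,0,-0.4],[20,-22.6,-22.7,0,0,-0.5],[25,-28,-22.7,0,0,-0.6],[30,-34,-22.7,0,0,-0.72],[35,-40,-22.7,0,0,-0.84],[40,-45,-22.7,0,0,-0.96],[44,-50,-22.7,0,0,-1.08],[48,-54,-22.7,0,0,-1.2],[51,-57.5,-22.7,0,0,-1.3],[53,-60,-22.7,0,0,-1.374],[53.6,-60.4,-22.7,0,0,-1.374],[53.6,-60.4,-22.7,0,0,-1.374],[53.6,-60.4,-22.7,0,0,-1.374],[53.6,-60.4,-22.7,0,0,-1.374],[53.6,-60.4,-22.7,0,0,-1.374],[53.6,-60.4,-22.7,0,0,-1.374]]]' --hand -1

```text
time: 1.77
ee_pos: [0.4803, 0.047, 0.445]
eef_rot: [0.676, 0.737, 0.0, 0.0]
ft_force: [1.4, -1.3, -0.3]
width: 0.0872
grip_force: 0.0
```

Run:
```python
from h import *
s=st(); im,p=snap('wrist','w1'); print(p['view'].round(3).tolist())
im,p=snap('scene','s1')
```

```text
t 1.77 p [0.4803 0.047  0.445 ] yaw 94.94 q [ 0.65  0.05 -0.86  1.35  0.04  1.76 -0.12] w 0.0872 F [ 1.4 -1.3 -0.3]
[[0.996, 0.086, 0.0, -0.482], [-0.083, 0.958, -0.274, 0.089], [-0.024, 0.273, 0.962, -0.605], [0.0, 0.0, 0.0, 1.0]]
```

View pics/w1.png

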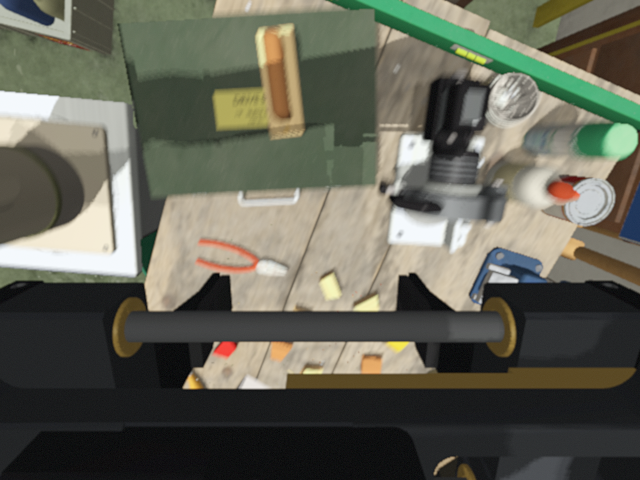

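The wrist view shows the pack and dock at about (455,100), the saw at (440,170), the push block at (280,80) and the tin at (512,98).

Run:
```python
import cv2,numpy as np
im=cv2.imread('pics/w1.png')[60:190,380:520]; im=np.clip(im.astype(float)*2.2,0,255).astype(np.uint8)
a=cv2.resize(im,None,fx=4,fy=4,interpolation=cv2.INTER_CUBIC)
t=cv2.imread('pics/top0.png')[140:200,160:220];t=np.clip(t.astype(float)*2.2,0,255).astype(np.uint8)
b=np.zeros((520,240,3),np.uint8); b[:240]=cv2.resize(t,None,fx=4,fy=4,interpolation=cv2.INTER_CUBIC)
cv2.imwrite('pics/c2.png',np.hstack([a,b]))
```

```text
(no output)
```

View pics/c2.png

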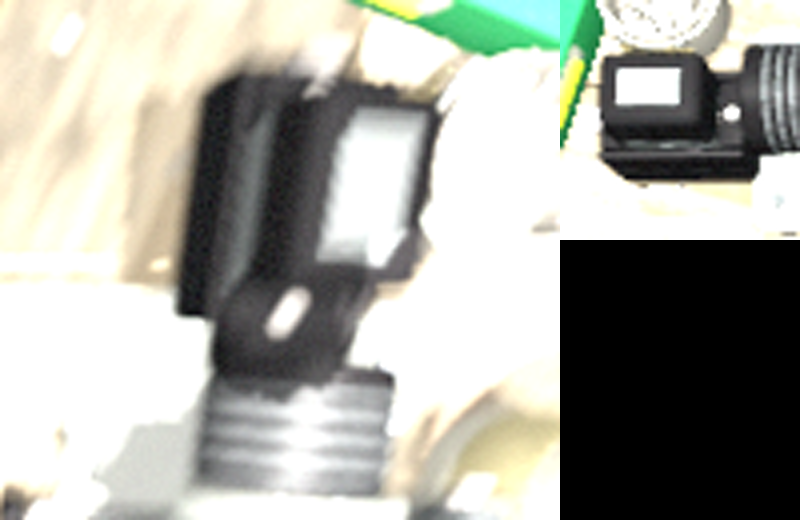

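Run:
```python
from h import *
s=st(); print(goal(.65,.10,.34,95))
p=r.camera_params('top'); V=p['view']; print(-V[:3,:3].T@V[:3,3])
for q in((170.5,153),(199,153),(199,174.5),(170.5,174.5)): print(pt(p,*q,.16))
```

```text
t 1.87 p [0.4806 0.0515 0.4442] yaw 95.51 q [ 0.64  0.05 -0.87  1.35  0.04  1.76 -0.12] w 0.0874 F [-0.6 -0.3 -0.4]
[3.17, 17.33, 10.42, -0.0, -0.003, 0.009]
[ 0.29955586 -0.15460192  1.21068734]
[0.6827 0.2046 0.16  ]
[0.6836 0.1373 0.16  ]
[0.631  0.1343 0.16  ]
[0.6301 0.201  0.16  ]
```

carry_out --steps '[[[1,4,2,0,0,0],[2,8,5,0,0,0],[3.2,12,7,0,0,0],[3.2,15,9,0,0,0],[3.2,17.3,10.4,0,0,0],[3.2,17.3,10.4,0,0,0],[3.2,17.3,10.4,0,0,0],[3.2,17.3,10.4,0,0,0],[3.2,17.3,10.4,0,0,0],[3.2,17.3,10.4,0,0,0],[3.2,17.3,10.4,0,0,0],[3.2,17.3,10.4,0,0,0]]]'

```text
time: 2.87
ee_pos: [0.6494, 0.0917, 0.3419]
eef_rot: [0.676, 0.737, 0.0, 0.001]
ft_force: [0.3, -0.1, 0.4]
width: 0.0872
grip_force: 0.0
```

Run:
```python
from h import *
s=st(); im,p=snap('wrist','w2'); np.save('pw2.npy',p['view']); st()
for X in((.657,.165,.16),(.657,.165,.111)): print(proj(p,X))
b=np.clip(im[:300,100:560].astype(float)*2.,0,255).astype(np.uint8)[:,:,::-1]
cv2.imwrite('pics/w2c.png',cv2.resize(b,None,fx=1.7,fy=1.7,interpolation=cv2.INTER_CUBIC))
```

```text
t 2.87 p [0.6494 0.0917 0.3419] yaw 94.96 q [ 0.33  0.5  -0.86  1.12  0.37  1.67 -0.34] w 0.0872 F [ 0.3 -0.1  0.4]
t 2.92 p [0.6494 0.0917 0.3416] yaw 94.96 q [ 0.33  0.5  -0.86  1.12  0.37  1.67 -0.34] w 0.0867 F [ 0.   0.4 -0.2]
[328.3 145.6]
[326.4 145.3]
```

View pics/w2c.png

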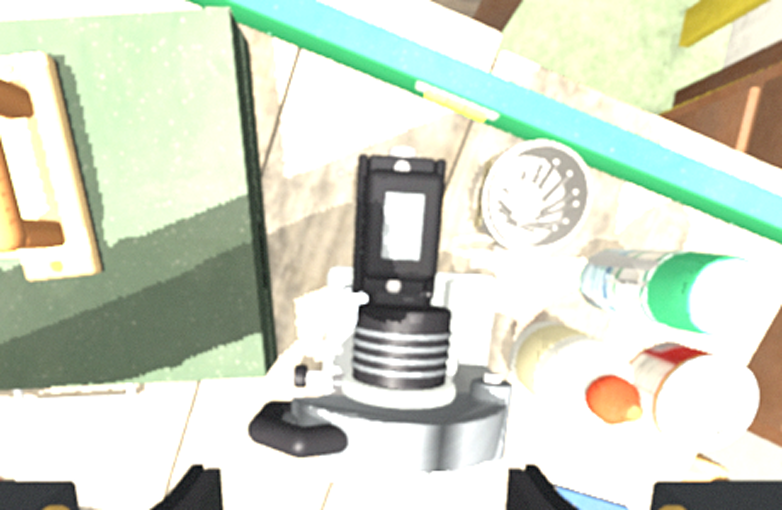

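The crop shows the pack's top with corners at about (368,170), (441,172), (437,278) and (363,275), its label in the middle, and the dock around it.

Run:
```python
from h import *
p=r.camera_params('wrist'); q=[(368,170),(442,172),(437,278),(363,275)]
w=np.array([pt(p,100+a/1.7,b/1.7,.158)[:2] for a,b in q]); print(w,w.mean(0),[np.linalg.norm(w[i]-w[(i+1)%4]).round(3) for i in range(4)])
for a,b in(w[3]-w[0],w[2]-w[1],w[1]-w[0],w[2]-w[3]): print(np.degrees(np.arctan2(b,a)))
q=[(384,192),(424,192),(419,262),(381,260)] # label
w=np.array([pt(p,100+a/1.7,b/1.7,.16)[:2] for a,b in q]); print(w.mean(0))
q=[(402,164),(393,286)]
print('dock screws',[pt(p,100+a/1.7,b/1.7,.112) for a,b in q])
# block: base corners in the w1-like picture not complete; case edge
print('case edge',[pt(p,100+a/1.7,b/1.7,.072) for a,b in((231,8),(265,375))])
st()
```

```text
[[0.6417 0.2059]
 [0.6833 0.2085]
 [0.6876 0.1503]
 [0.6438 0.1482]] [0.6641   0.178225] [np.float64(0.042), np.float64(0.058), np.float64(0.044), np.float64(0.058)]
-87.9156316620983
-85.77448414628762
3.5763343749973417
2.7449558938381275
[0.663775 0.17705 ]
dock screws [array([0.6628, 0.2166, 0.112 ]), array([0.6648, 0.1404, 0.112 ])]
case edge [array([0.5434, 0.3063, 0.072 ]), array([0.5752, 0.062 , 0.072 ])]
t 2.92 p [0.6494 0.0917 0.3416] yaw 94.96 q [ 0.33  0.5  -0.86  1.12  0.37  1.67 -0.34] w 0.0867 F [ 0.   0.4 -0.2]
```

Run:
```python
from h import *
w=r.camera_params('wrist'); t=r.camera_params('top')
def tri(a,b):
    o1,d1=ray(t,*a);o2,d2=ray(w,*b)
    k=np.linalg.lstsq(np.c_[d1,-d2],o2-o1,rcond=None)[0]; return ((o1+k[0]*d1+o2+k[1]*d2)/2).round(3),np.linalg.norm(o1+k[0]*d1-o2-k[1]*d2).round(4)
print(tri((224,103),(460.6,233.5)),tri((196,82),(511.8,173.5)))
print('batt label',tri((160+88/4,140+86/4),(100+402/1.7,226/1.7)))
print(goal(.664,.178,.24,93),goal(.664,.178,.122,93))
```

```text
(array([0.811, 0.086, 0.153]), np.float64(0.0042)) (array([0.858, 0.155, 0.153]), np.float64(0.0168))
batt label (array([0.664, 0.178, 0.155]), np.float64(0.0))
[8.48, 2.18, 10.16, 0.001, 0.001, 0.034] [8.49, 2.17, 21.96, 0.001, 0.001, 0.034]
```

carry_out --steps '[[[3,1,2,0,0,0.01],[6,2,5,0,0,0.03],[8.5,2.2,8,0,0,0.034],[8.5,2.2,11,0,0,0.034],[8.5,2.2,14,0,0,0.034],[8.5,2.2,17,0,0,0.034],[8.5,2.2,19,0,0,0.034],[8.5,2.2,20.5,0,0,0.034],[8.5,2.2,21.5,0,0,0.034],[8.5,2.2,22,0,0,0.034],[8.5,2.2,22,0,0,0.034],[8.5,2.2,22,0,0,0.034],[8.5,2.2,22,0,0,0.034]]]'

```text
time: 4.0
ee_pos: [0.6648, 0.1789, 0.1222]
eef_rot: [0.688, 0.726, 0.001, 0.001]
ft_force: [-0.1, 0.1, 0.9]
width: 0.087
grip_force: 0.0
```

carry_out --steps '[[[0,0,0,0,0,0],[0,0,0,0,0,0],[0,0,0,0,0,0],[0,0,0,0,0,0],[0,0,0,0,0,0],[0,0,0,0,0,0],[0,0,0,0,0,0],[0,0,0,0,0,0]]]' --hand 1 --squeeze 55

```text
time: 4.67
ee_pos: [0.6642, 0.1786, 0.1206]
eef_rot: [0.688, 0.726, 0.0, 0.0]
ft_force: [1.1, 0.1, -0.6]
width: 0.0456
grip_force: 54.7
```

carry_out --steps '[[[0,0,-0.5,0,0,0],[0,0,-1,0,0,0],[0,0,-1.5,0,0,0],[0,0,-2,0,0,0],[0,0,-2.5,0,0,0],[0,0,-3,0,0,0],[0,0,-4,0,0,0],[0,0,-5,0,0,0],[0,0,-7,0,0,0],[0,0,-9,0,0,0],[0,0,-11,0,0,0],[0,0,-13,0,0,0],[0,0,-13,0,0,0],[0,0,-13,0,0,0]]]'

```text
time: 5.83
ee_pos: [0.6646, 0.1791, 0.252]
eef_rot: [0.688, 0.726, 0.001, 0.001]
ft_force: [0.6, 0.4, -4.5]
width: 0.0458
grip_force: 54.7
```

Run:
```python
from h import *
s=st()
o=np.array([.379,.140]); # refine origin from edge corners
c1=np.array([.5434,.3063]);c2=np.array([.5752,.062]); 
ex=(c1-c2)/np.linalg.norm(c1-c2); ey=np.array([-ex[1],ex[0]]); print('case w',np.linalg.norm(c1-c2),np.degrees(np.arctan2(ex[1],ex[0])))
o=c2+ex*.113+ey*.18*1; print('origin',o, 'yaxis',ey)
for a,b in((.085,-.13),(.09,-.12),(.085,.10),(-.05,-.12)): print((a,b),(o+ex*a+ey*b).round(3))
print(goal(.52,.24,.26,97))
```

```text
t 5.83 p [0.6646 0.1791 0.252 ] yaw 93.04 q [ 0.19  0.59 -0.84  1.19  0.43  1.53 -0.52] w 0.0458 F [ 0.6  0.4 -4.5]
case w 0.2463609749940116 97.41636786699604
origin [0.38211991 0.15082048] yaxis [-0.99163433 -0.12907889]
(0.085, -0.13) [0.5   0.252]
(0.09, -0.12) [0.489 0.256]
(0.085, 0.1) [0.272 0.222]
(-0.05, -0.12) [0.508 0.117]
[6.85, -14.11, -0.83, 0.003, -0.001, -0.069]
```

carry_out --steps '[[[2,-3,-1,0,0,0],[4,-6,-1,0,0,-0.02],[6,-9,-1,0,0,-0.05],[7.4,-12,-1,0,0,-0.07],[7.4,-14.6,-1,0,0,-0.07],[7.4,-14.6,2,0,0,-0.07],[7.4,-14.6,5,0,0,-0.07],[7.4,-14.6,8,0,0,-0.07],[7.4,-14.6,10,0,0,-0.07],[7.4,-14.6,12,0,0,-0.07],[7.4,-14.6,13,0,0,-0.07],[7.4,-14.6,13.5,0,0,-0.07],[7.4,-14.6,13.9,0,0,-0.07],[7.4,-14.6,14.1,0,0,-0.07],[7.4,-14.6,14.2,0,0,-0.07],[7.4,-14.6,14.2,0,0,-0.07]]]'

```text
time: 7.17
ee_pos: [0.5148, 0.2449, 0.1092]
eef_rot: [0.662, 0.749, 0.0, 0.0]
ft_force: [0.8, 0.7, -3.1]
width: 0.0459
grip_force: 54.7
```

Run:
```python
from h import *
s=st()
```

```text
t 7.17 p [0.5148 0.2449 0.1092] yaw 97.05 q [ 0.21  0.46 -0.91  1.71  0.39  1.17 -0.68] w 0.0459 F [ 0.8  0.7 -3.1]
```

carry_out --steps '[[[0,0,0.1,0,0,0],[0,0,0.2,0,0,0],[0,0,0.2,0,0,0]]]'

```text
time: 7.42
ee_pos: [0.5149, 0.2449, 0.1077]
eef_rot: [0.662, 0.749, 0.0, 0.0]
ft_force: [-1.6, -2.0, 3.1]
width: 0.046
grip_force: 54.7
```

carry_out --steps '[[[0,0,0,0,0,0],[0,0,0,0,0,0],[0,0,0,0,0,0],[0,0,0,0,0,0],[0,0,0,0,0,0],[0,0,-1,0,0,0],[0,0,-3,0,0,0],[0,0,-6,0,0,0],[0,0,-9,0,0,0],[0,0,-13,0,0,0],[0,0,-17,0,0,0],[-4,0,-21,0,0,0],[-8,-3,-23,0,0,0],[-12,-7,-23,0,0,0],[-14,-8,-23,0,0,0],[-14,-8,-23,0,0,0],[-14,-8,-23,0,0,0],[-14,-8,-23,0,0,0],[-14,-8,-23,0,0,0]]]' --hand -1

```text
time: 9.0
ee_pos: [0.4523, 0.097, 0.3371]
eef_rot: [0.662, 0.75, 0.0, 0.0]
ft_force: [-0.6, 1.0, -1.0]
width: 0.0871
grip_force: 0.0
```

Run:
```python
from h import *
s=st(); im,p=snap('wrist','w3'); np.save('pw3.npy',p['view']); st()
cv2.imwrite('pics/w3c.png',cv2.resize(im[:320,:,::-1],(800,400)))
im,p=snap('top','top1')
```

```text
t 9.0 p [0.4523 0.097  0.3371] yaw 97.11 q [ 0.66 -0.04 -0.92  1.63 -0.03  1.53 -0.14] w 0.0871 F [-0.6  1.  -1. ]
t 9.05 p [0.4523 0.0974 0.3368] yaw 97.17 q [ 0.66 -0.04 -0.92  1.63 -0.03  1.53 -0.14] w 0.087 F [ 0.5  0.3 -0. ]
```

View pics/w3c.png

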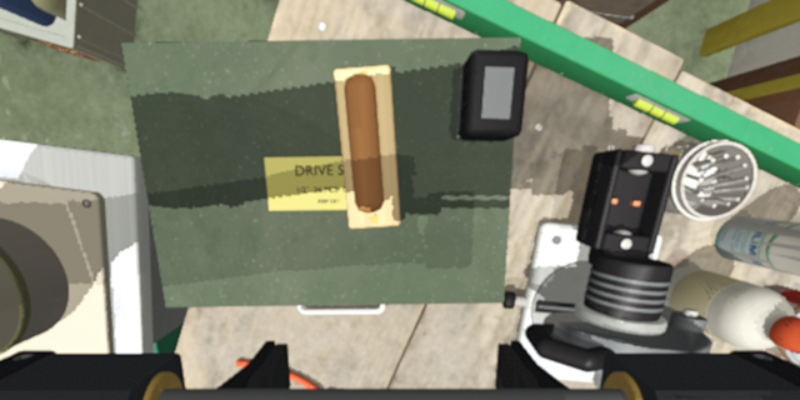

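The wrist view shows the pack upright on the case at (492,95). The block's base corners are at (334,70), (390,66), (400,224) and (348,228), and its handle runs from (359,74) to (370,212), in 800x400 crop pixels.

Run:
```python
from h import *
s=st(); p=r.camera_params('wrist')
w=np.array([pt(p,a/1.25,b/1.25,.091)[:2] for a,b in((334,70),(390,66),(400,224),(348,228))]); print(w,w.mean(0),[np.linalg.norm(w[i]-w[(i+1)%4]).round(3) for i in range(4)])
h=np.array([pt(p,a/1.25,b/1.25,z)[:2] for a,b,z in((360,74,.154),(370,212,.154))]); print(h,h.mean(0))
for d in(w[0]-w[3],w[1]-w[2],h[0]-h[1]): print(np.degrees(np.arctan2(d[1],d[0])))
b=np.array([pt(p,a/1.25,b/1.25,.146)[:2] for a,b in((465,52),(524,52),(520,138),(460,138))]);print('bat',b.mean(0))
c=(w.mean(0)+h.mean(0))/2
print(goal(*c,.23,96),goal(*c,.125,96))
```

```text
t 9.1 p [0.4523 0.0974 0.3366] yaw 97.2 q [ 0.66 -0.04 -0.92  1.63 -0.03  1.53 -0.14] w 0.087 F [ 0.4  0.6 -1. ]
[[0.3802 0.2563]
 [0.4284 0.2656]
 [0.4548 0.1315]
 [0.4056 0.1215]] [0.41725  0.193725] [np.float64(0.049), np.float64(0.137), np.float64(0.05), np.float64(0.137)]
[[0.4092 0.243 ]
 [0.4276 0.1442]] [0.4184 0.1936]
100.6709725750286
101.13728105660367
100.5496115708123
bat [0.51065 0.2421 ]
[9.97, -2.21, 10.67, -0.0, -0.001, 0.021] [9.96, -2.21, 21.17, -0.0, -0.001, 0.021]
```

Run:
```python
from h import *
print(pt(r.camera_params('top'),346,178,.063),goal(.61,-.27,.31,56))
```

```text
[ 0.6573 -0.214   0.063 ] [-38.43, 11.04, 2.63, -0.0, -0.001, 0.719]
```

carry_out --steps '[[[-4,1,0,0,0,0.05],[-8,2.3,0,0,0,0.12],[-12,3.4,0,0,0,0.2],[-16,4.6,0,0,0,0.3],[-20,5.7,0,0,0,0.4],[-24,6.9,0,0,0,0.5],[-28,8,1,0,0,0.6],[-32,9.2,2,0,0,0.7],[-36,10.3,2.6,0,0,0.72],[-38.4,11,2.6,0,0,0.72],[-38.4,11,2.6,0,0,0.72],[-38.4,11,2.6,0,0,0.72],[-38.4,11,2.6,0,0,0.72],[-38.4,11,2.6,0,0,0.72],[-38.4,11,2.6,0,0,0.72],[-38.4,11,2.6,0,0,0.72]]]' --hand -0.3

```text
time: 10.43
ee_pos: [0.6087, -0.2706, 0.3113]
eef_rot: [0.883, 0.469, 0.0, 0.0]
ft_force: [-0.1, -0.4, 0.5]
width: 0.0567
grip_force: 0.0
```

Run:
```python
from h import *
s=st(); im,p=snap('wrist','w4'); np.save('pw4.npy',p['view']); st()
cv2.imwrite('pics/w4c.png',cv2.resize(im[:380,:,::-1],(800,475)))
```

```text
t 10.43 p [ 0.6087 -0.2706  0.3113] yaw 55.88 q [ 0.76  0.47 -0.63  1.16  0.27  1.59 -0.4 ] w 0.0567 F [-0.1 -0.4  0.5]
t 10.48 p [ 0.6086 -0.2709  0.3112] yaw 55.85 q [ 0.76  0.47 -0.63  1.16  0.27  1.59 -0.4 ] w 0.0565 F [-0.3 -0.3 -0.2]
```

View pics/w4c.png

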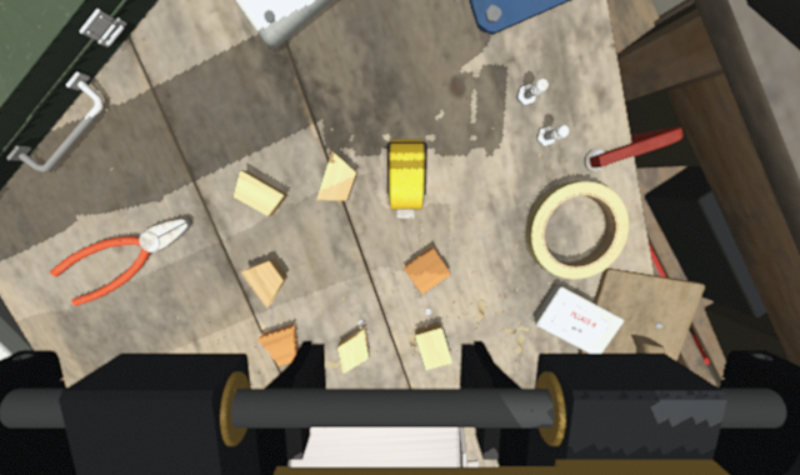

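The tape is at (407,175) in crop pixels with its long side upright, so the tool yaw suits it; the nearest offcut is at (337,178).

Run:
```python
from h import *
s=st(); p=r.camera_params('wrist'); f=lambda a,b,z:pt(p,a/1.25,b/1.25,z)
w=np.array([f(a,b,z)[:2] for a,b,z in((389,150,.055),(424,150,.055),(425,205,.05),(389,205,.05))]);print(w,w.mean(0))
c=f(406.5,174,.063);print(c)
d=w[0]-w[3]; print(np.degrees(np.arctan2(d[1],d[0])))
for o in((337,178),(260,193),(265,282),(281,346),(353,350),(433,347),(427,270),(185,232)): print(o,f(*o,.021)[:2])
print(goal(*c[:2],.12,54.5),goal(*c[:2],.031,54.5))
```

```text
t 10.48 p [ 0.6086 -0.2709  0.3112] yaw 55.85 q [ 0.76  0.47 -0.63  1.16  0.27  1.59 -0.4 ] w 0.0565 F [-0.3 -0.3 -0.2]
[[ 0.6623 -0.1857]
 [ 0.6895 -0.2042]
 [ 0.663  -0.2477]
 [ 0.6336 -0.2277]] [ 0.6621   -0.216325]
[ 0.6637 -0.2129  0.063 ]
55.65390259993854
(337, 178) [ 0.6033 -0.1763]
(260, 193) [ 0.5279 -0.1433]
(265, 282) [ 0.4719 -0.2208]
(281, 346) [ 0.4393 -0.2907]
(353, 350) [ 0.5053 -0.3415]
(433, 347) [ 0.5841 -0.3904]
(427, 270) [ 0.6277 -0.3101]
(185, 232) [ 0.4358 -0.1297]
[7.9, 1.29, 19.12, 0.001, 0.0, 0.024] [7.9, 1.28, 28.02, 0.001, 0.0, 0.024]
```

carry_out --steps '[[[3,0.5,2,0,0,0],[6,1,5,0,0,0],[7.9,1.3,8,0,0,0],[7.9,1.3,12,0,0,0],[7.9,1.3,16,0,0,0],[7.9,1.3,19,0,0,0],[7.9,1.3,22,0,0,0],[7.9,1.3,24.5,0,0,0],[7.9,1.3,26.5,0,0,0],[7.9,1.3,27.7,0,0,0],[7.9,1.3,28,0,0,0],[7.9,1.3,28,0,0,0],[7.9,1.3,28,0,0,0]]]'

```text
time: 11.57
ee_pos: [0.6645, -0.2138, 0.0322]
eef_rot: [0.884, 0.468, 0.001, 0.001]
ft_force: [0.1, -0.7, -0.1]
width: 0.0562
grip_force: 0.0
```

carry_out --steps '[[[0,0,0,0,0,0],[0,0,0,0,0,0],[0,0,0,0,0,0],[0,0,0,0,0,0],[0,0,0,0,0,0],[0,0,0,0,0,0],[0,0,-0.5,0,0,0],[0,0,-2,0,0,0],[0,0,-4,0,0,0],[0,0,-6,0,0,0],[0,0,-10,0,0,0],[0,0,-14,0,0,0],[0,0,-18,0,0,0],[0,0,-22,0,0,0],[0,0,-22,0,0,0]]]' --hand 1 --squeeze 40

```text
time: 12.82
ee_pos: [0.6663, -0.2134, 0.2615]
eef_rot: [0.884, 0.468, 0.005, 0.004]
ft_force: [1.8, 0.2, -0.4]
width: 0.038
grip_force: 39.9
```

Run:
```python
from h import *
s=st(); print(goal(.51,.13,.29,90),goal(.51,.13,.112,90))
```

```text
t 12.82 p [ 0.6663 -0.2134  0.2615] yaw 55.79 q [ 0.64  0.55 -0.63  1.16  0.31  1.52 -0.53] w 0.038 F [ 1.8  0.2 -0.4]
[19.63, -32.19, -3.14, 0.013, -0.001, -0.597] [19.54, -32.4, 14.66, 0.013, -0.001, -0.597]
```

Run:
```python
from h import *
w=r.camera_params('wrist'); A=dict(w,view=np.load('pw2.npy'));B=dict(w,view=np.load('pw3.npy'))
def tri(a,b):
    o1,d1=ray(A,*a);o2,d2=ray(B,*b)
    k=np.linalg.lstsq(np.c_[d1,-d2],o2-o1,rcond=None)[0]; return ((o1+k[0]*d1+o2+k[1]*d2)/2).round(3),np.linalg.norm(o1+k[0]*d1-o2-k[1]*d2).round(4)
print(tri((275,253),(450,278)), tri((247,253),(422,278)))
print(goal(.48,.095,.29,97),goal(.48,.095,.110,97))
```

```text
(array([0.61 , 0.047, 0.153]), np.float64(0.0005)) (array([0.579, 0.044, 0.152]), np.float64(0.0006))
[15.05, -32.71, -3.17, 0.013, -0.0, -0.719] [14.96, -32.92, 14.83, 0.013, -0.0, -0.719]
```

carry_out --steps '[[[1,-2,-3,0,0,0],[2.5,-5,-3.2,0,0,-0.08],[4,-8,-3.2,0,0,-0.15],[5.5,-12,-3.2,0,0,-0.25],[7,-15.5,-3.2,0,0,-0.35],[9,-19,-3.2,0,0,-0.45],[10.5,-22.5,-3.2,0,0,-0.55],[12,-26,-3.2,0,0,-0.63],[13.5,-29.5,-3.2,0.01,0,-0.7],[15,-32.8,-3.2,0.01,0,-0.72],[15,-32.8,-3.2,0.01,0,-0.72],[15,-32.8,0,0.01,0,-0.72],[15,-32.8,4,0.01,0,-0.72],[15,-32.9,8,0.01,0,-0.72],[15,-32.9,11,0.01,0,-0.72],[15,-32.9,13,0.01,0,-0.72],[15,-32.9,14,0.01,0,-0.72],[15,-32.9,14.8,0.01,0,-0.72],[15,-32.9,15,0.01,0,-0.72],[15,-32.9,15,0.01,0,-0.72]]]'

```text
time: 14.48
ee_pos: [0.4769, 0.0955, 0.1025]
eef_rot: [0.662, 0.749, -0.002, -0.003]
ft_force: [-1.8, -0.4, 3.0]
width: 0.0381
grip_force: 40.0
```

carry_out --steps '[[[0,0,0,0,0,0],[0,0,0,0,0,0],[0,0,0,0,0,0],[0,0,0,0,0,0],[0,0,-1,0,0,0],[0,0,-3,0,0,0],[0,0,-6,0,0,0],[0,0,-9,0,0,0],[0,0,-12,0,0,0],[3,-1,-13,0,0,0],[6,-3,-13,0,0,-0.03],[9,-4.5,-13,0,0,-0.06],[10.5,-4.7,-12,0,0,-0.066],[10.5,-4.7,-12,0,0,-0.066],[10.5,-4.7,-12,0,0,-0.066]]]' --hand -0.3

```text
time: 15.73
ee_pos: [0.4172, 0.1941, 0.2219]
eef_rot: [0.636, 0.771, -0.002, -0.004]
ft_force: [-0.2, -1.2, -0.5]
width: 0.057
grip_force: 0.0
```

Run:
```python
from h import *
s=st(); print(goal(.418,.1937,.124,100.8)); im,p=snap('scene','s2')
cv2.imwrite('pics/s2c.png',cv2.resize(im[150:350,100:420,::-1],(800,500)))
im,p=snap('top','top2')
```

```text
t 15.73 p [0.4172 0.1941 0.2219] yaw 100.95 q [ 0.53  0.04 -1.06  1.83  0.03  1.31 -0.34] w 0.057 F [-0.2 -1.2 -0.5]
[-0.09, 0.16, 9.79, -0.009, -0.003, 0.003]
```

View pics/s2c.png

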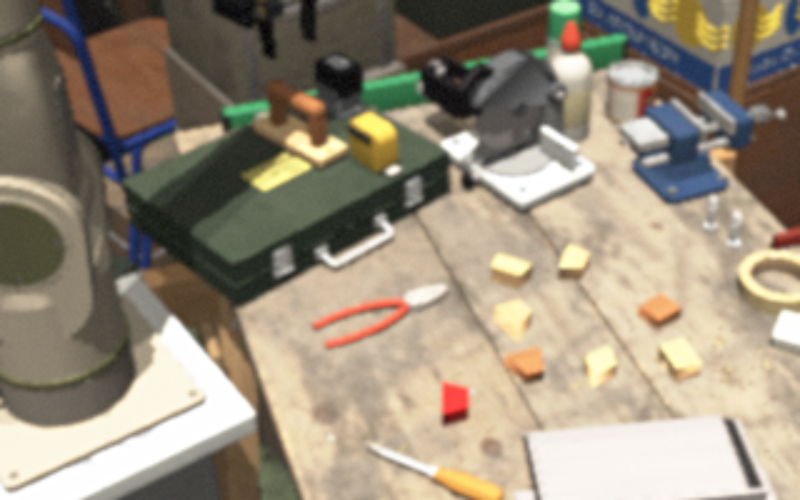

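The scene view shows the pack (340,80) and the tape (373,140) standing on the case, with the block between them. All seven offcuts, the pliers and the driver are undisturbed.

carry_out --steps '[[[0,0.1,3,-0.009,-0.003,0],[0,0.1,6,-0.009,-0.003,0],[0,0.1,8,-0.009,-0.003,0],[0,0.1,9.4,-0.009,-0.003,0],[0,0.1,9.8,-0.009,-0.003,0],[0,0.1,9.8,-0.009,-0.003,0],[0,0.1,9.8,-0.009,-0.003,0]]]'

```text
time: 16.42
ee_pos: [0.4183, 0.1938, 0.1242]
eef_rot: [0.638, 0.77, 0.001, -0.0]
ft_force: [0.7, 0.4, 0.9]
width: 0.0567
grip_force: 0.0
```

carry_out --steps '[[[0,0,0,0,0,0],[0,0,0,0,0,0],[0,0,0,0,0,0],[0,0,0,0,0,0],[0,0,0,0,0,0],[0,0,0,0,0,0],[0,0,0,0,0,0]]]' --hand 1 --squeeze 55

```text
time: 17.0
ee_pos: [0.4177, 0.194, 0.1235]
eef_rot: [0.637, 0.771, 0.0, -0.0]
ft_force: [0.5, 0.6, 1.1]
width: 0.0233
grip_force: 55.0
```

carry_out --steps '[[[0,0,-1,0,0,0],[0,0,-3,0,0,0],[0,0,-6,0,0,0],[0,0,-9,0,0,0],[0,0,-12,0,0,0],[0,0,-15,0,0,0],[0,0,-17,0,0,0],[0,0,-17,0,0,0],[0,0,-17,0,0,0]]]'

```text
time: 17.75
ee_pos: [0.4177, 0.194, 0.294]
eef_rot: [0.637, 0.771, 0.001, 0.0]
ft_force: [-0.7, -0.6, -4.2]
width: 0.0233
grip_force: 55.0
```

Run:
```python
from h import *
im=cv2.imread('pics/top2.png')
a=cv2.resize(im[180:330,310:510],None,fx=4,fy=4,interpolation=cv2.INTER_CUBIC); cv2.imwrite('pics/c3.png',a)
```

```text
(no output)
```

View pics/c3.png

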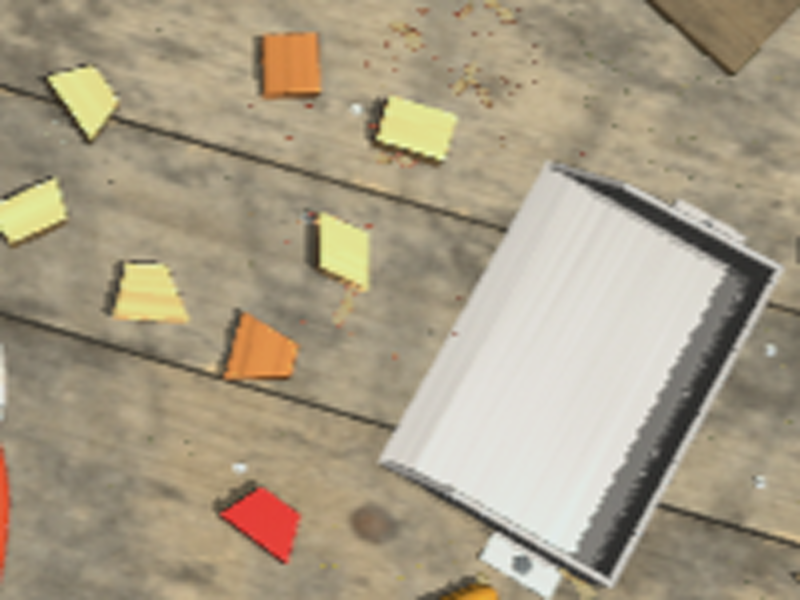

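The pan's lip runs from (381,463) to (548,162), and its back corners are at (778,268) and (611,585). The crop also shows all seven offcuts and the red look-alike at (262,522).

```bash
cat >> h.py <<'E'
def pan():
    import json; d=json.load(open('pan.json')); return np.array(d['M']),np.array(d['l'])
def P(lat,x):  # pan coords -> world
    M,l=pan(); d=np.array([l[1],-l[0]])*-1
    return M+l*lat+np.array([-l[1],l[0]])*x
def PI(w):
    M,l=pan(); n=np.array([-l[1],l[0]]); v=np.array(w)[:2]-M; return np.array([v@l,v@n]).round(3)
E
python3 - <<'E'
from h import *
import json
p=r.camera_params('top'); f=lambda a,b,z:pt(p,310+a/4,180+b/4,z)[:2]
a=f(381,463,0.);b=f(548,162,0.);c=f(778,268,.045);d=f(611,585,.045)
print(a,b,c,d,np.linalg.norm(a-b),np.linalg.norm(c-d))
ang=lambda v:np.degrees(np.arctan2(v[1],v[0])); print(ang(b-a),ang(c-d),ang(c-b)+90,ang(d-a)+90)
# own x into pan; own y along lip = z cross x
t=np.radians((ang(a-b)+ang(d-c))/2); l=np.array([np.cos(t),np.sin(t)])
n=np.array([l[1],-l[0]]); print('l',l)
if (c-b)@np.array([l[1],-l[0]])<0: l=-l
M=(a+b)/2; json.dump(dict(M=M.tolist(),l=l.tolist()),open('pan.json','w'))
E
sed -i 's/d=np.array(\[l\[1\],-l\[0\]\])\*-1$/n=np.array([l[1],-l[0]])/; s/return M+l\*lat+np.array(\[-l\[1\],l\[0\]\])\*x/return M+l*lat+n*x/; s/M,l=pan(); n=np.array(\[-l\[1\],l\[0\]\])/M,l=pan(); n=np.array([l[1],-l[0]])/' h.py
python3 - <<'E'
from h import *
s=st();p=r.camera_params('top'); f=lambda a,b,z:pt(p,310+a/4,180+b/4,z)[:2]
print(pan(),'a,b',PI(f(381,463,0)),PI(f(548,162,0)),PI(f(778,268,.045)),PI(f(611,585,.045)))
for n,o in dict(A=(85,100),B=(32,210),C=(150,293),D=(262,348),E=(342,250),F=(416,130),G=(291,64),red=(262,522),drv=(465,592),pl=(0,380)).items(): print(n,PI(f(*o,.02)))
l=pan()[1]; print('yaws',np.degrees(np.arctan2(l[1],l[0])))
for q in((-.04,-.36),(-.04,-.14),(-.01,.01),(.085,-.27),(.03,.01)): print(q,P(*q).round(3))
E
```

```text
[ 0.3649 -0.3709] [ 0.564  -0.4841] [ 0.4881 -0.614 ] [ 0.2904 -0.5021] 0.22903067480143346 0.22717152110244804
-29.620763907525138 -29.510256156684743 -30.297556561890374 -29.589442618438838
l [-0.86979211  0.49341837]
t 17.75 p [0.4177 0.194  0.294 ] yaw 100.84 q [ 0.57 -0.04 -1.05  1.71 -0.03  1.44 -0.29] w 0.0233 F [-0.7 -0.6 -4.2]
(array([ 0.46445, -0.4275 ]), array([ 0.86979211, -0.49341837])) a,b [-0.115 -0.   ] [0.115 0.   ] [0.113 0.151] [-0.115  0.151]
A [-0.008 -0.282]
B [-0.088 -0.275]
C [-0.097 -0.182]
D [-0.091 -0.103]
E [-0.01 -0.09]
F [ 0.084 -0.086]
G [ 0.081 -0.178]
red [-0.187 -0.049]
drv [-0.161  0.081]
pl [-0.194 -0.237]
yaws -29.565510032104957
(-0.04, -0.36) [ 0.607 -0.095]
(-0.04, -0.14) [ 0.499 -0.286]
(-0.01, 0.01) [ 0.451 -0.431]
(0.085, -0.27) [ 0.672 -0.235]
(0.03, 0.01) [ 0.486 -0.451]
```

Run:
```python
from h import *
s=st();p=r.camera_params('top'); f=lambda a,b,z:pt(p,310+a/4,180+b/4,z)[:2]
for o in((48,75),(92,66),(55,180),(0,205),(-5,215),(118,100)): print(o,PI(f(*o,.02)))
for q,z in(((-.048,-.352),.294),((-.048,-.352),.056)): print(goal(*P(*q),z,150.4))
```

```text
t 17.75 p [0.4177 0.194  0.294 ] yaw 100.84 q [ 0.57 -0.04 -1.05  1.71 -0.03  1.44 -0.29] w 0.0233 F [-0.7 -0.6 -4.2]
(48, 75) [-0.006 -0.312]
(92, 66) [ 0.014 -0.29 ]
(55, 180) [-0.064 -0.272]
(0, 205) [-0.096 -0.295]
(-5, 215) [-0.103 -0.294]
(118, 100) [ 0.003 -0.264]
[-32.0, 12.06, 0.0, 0.002, 0.0, -0.865]
[-32.02, 12.03, 23.8, 0.002, 0.0, -0.865]
```

carry_out --steps '[[[-2,1,0,0,0,0],[-5,2,0,0,0,-0.05],[-8,3,0,0,0,-0.15],[-11,4.2,0,0,0,-0.25],[-14,5.3,0,0,0,-0.35],[-17,6.5,0,0,0,-0.45],[-20,7.6,0,0,0,-0.55],[-23,8.8,0,0,0,-0.65],[-26,10,0,0,0,-0.75],[-29,11,0,0,0,-0.83],[-31,12,0,0,0,-0.865],[-31.8,12.2,0,0,0,-0.865],[-31.8,12.2,0,0,0,-0.865],[-31.8,12.2,0,0,0,-0.865],[-31.8,12.2,0,0,0,-0.865],[-31.8,12.2,0,0,0,-0.865]]]'

```text
time: 19.08
ee_pos: [0.5967, -0.0938, 0.2933]
eef_rot: [0.255, 0.967, 0.0, -0.0]
ft_force: [-0.2, 0.6, -2.8]
width: 0.0234
grip_force: 55.0
```

```bash
cat >> h.py <<'E'
def offs(z=.02,im=None,f='tt'):
    p=r.camera_params('top')
    if im is None: im,p=snap('top',f)
    h=cv2.cvtColor(im,cv2.COLOR_RGB2HSV)
    Y=cv2.inRange(h,(24,75,170),(34,255,255)); O=cv2.inRange(h,(6,140,150),(17,255,255)); R=cv2.inRange(h,(0,150,120),(4,255,255))
    for nm,m in(('Y',Y),('O',O),('R',R)):
        for c in cv2.findContours(cv2.morphologyEx(m,cv2.MORPH_OPEN,np.ones((3,3))),cv2.RETR_EXTERNAL,cv2.CHAIN_APPROX_NONE)[0]:
            if cv2.contourArea(c)<40: continue
            (u,v),wh,_=cv2.minAreaRect(c); q=PI(pt(p,u,v,z))
            if abs(q[0])<.3 and -.5<q[1]<.2: print(nm,(round(u),round(v)),'pan',q,'area',cv2.contourArea(c),'x',min(PI(pt(p,*k[0],z))[1] for k in c),max(PI(pt(p,*k[0],z))[1] for k in c),'lat',min(PI(pt(p,*k[0],z))[0] for k in c),max(PI(pt(p,*k[0],z))[0] for k in c))
E
python3 - <<'E'
from h import *
s=st(); offs(f='top3'); print(goal(*P(-.048,-.355),.054,150.4),PI(s['ee_pos']))
E
```

```text
t 19.08 p [ 0.5967 -0.0938  0.2933] yaw 150.51 q [ 0.74  0.38 -0.89  1.37  0.29  1.52  0.94] w 0.0234 F [-0.2  0.6 -2.8]
Y (347, 250) pan [-0.089 -0.188] area 69.5 x -0.206 -0.171 lat -0.102 -0.076
Y (216, 243) pan [-0.245 -0.489] area 276.0 x -0.522 -0.456 lat -0.275 -0.217
Y (396, 242) pan [-0.009 -0.09 ] area 138.5 x -0.113 -0.068 lat -0.025 0.007
Y (414, 211) pan [ 0.086 -0.088] area 170.5 x -0.113 -0.064 lat 0.068 0.103
Y (332, 204) pan [-0.005 -0.282] area 109.5 x -0.301 -0.266 lat -0.023 0.013
Y (402, 138) pan [ 0.249 -0.211] area 1036.5 x -0.262 -0.161 lat 0.198 0.301
O (375, 266) pan [-0.091 -0.105] area 173.0 x -0.125 -0.081 lat -0.118 -0.077
O (382, 196) pan [ 0.081 -0.18 ] area 168.5 x -0.203 -0.156 lat 0.056 0.107
O (529, 186) pan [0.299 0.141] area 112.0 x 0.125 0.152 lat 0.268 0.33
R (376, 309) pan [-0.184 -0.05 ] area 163.0 x -0.074 -0.027 lat -0.2 -0.169
[-0.14, -0.04, 23.95, 0.001, -0.0, 0.001] [-0.05  -0.355]
```

carry_out --steps '[[[0,0,4,0,0,0],[0,0,8,0,0,0],[0,0,12,0,0,0],[0,0,16,0,0,0],[0,0,19,0,0,0],[0,0,21.5,0,0,0],[0,0,23,0,0,0],[0,0,23.8,0,0,0],[0,0,23.9,0,0,0],[0,0,23.9,0,0,0]]]'

```text
time: 19.97
ee_pos: [0.5978, -0.0952, 0.0552]
eef_rot: [0.255, 0.967, 0.001, 0.0]
ft_force: [0.8, 0.3, -2.1]
width: 0.0237
grip_force: 55.0
```

carry_out --steps '[[[0,-0.5,0,0,0,0],[0,-1.5,0,0,0,0],[0,-2.5,0,0,0,0],[0,-3.7,0,0,0,0],[0,-5,0,0,0,0],[0,-6.3,0,0,0,0],[0,-7.6,0,0,0,0],[0,-9,0,0,0,0],[0,-10.3,0,0,0,0],[0,-11.6,0,0,0,0],[0,-12.9,0,0,0,0],[0,-14.2,0,0,0,0],[0,-15.5,0,0,0,0],[0,-16.8,0,0,0,0],[0,-18.1,0,0,0,0],[0,-19.4,0,0,0,0],[0,-20.5,0,0,0,0],[0,-21,0,0,0,0],[0,-21,0,0,0,0]]]'

```text
time: 21.55
ee_pos: [0.4925, -0.2797, 0.0538]
eef_rot: [0.257, 0.967, 0.0, -0.0]
ft_force: [0.5, -0.2, -3.0]
width: 0.0232
grip_force: 55.0
```

Run:
```python
from h import *
s=st(); print(PI(s['ee_pos'])); snap('scene','s4'); offs(f='top4')
im=cv2.imread('pics/top4.png')[150:330,290:500]; im2=cv2.imread('pics/s4.png')[220:420,230:440]
cv2.imwrite('pics/c4.png',np.hstack([cv2.resize(im,(400,343)),cv2.resize(im2,(400,343))]))
```

```text
t 21.55 p [ 0.4925 -0.2797  0.0538] yaw 150.27 q [ 1.08  0.48 -0.78  1.77  0.39  1.05  1.21] w 0.0232 F [ 0.5 -0.2 -3. ]
[-0.049 -0.142]
Y (216, 243) pan [-0.246 -0.489] area 288.0 x -0.522 -0.455 lat -0.275 -0.215
Y (402, 138) pan [ 0.249 -0.211] area 1045.5 x -0.263 -0.161 lat 0.198 0.301
O (529, 186) pan [0.299 0.141] area 120.5 x 0.125 0.152 lat 0.268 0.33
```

View pics/c4.png

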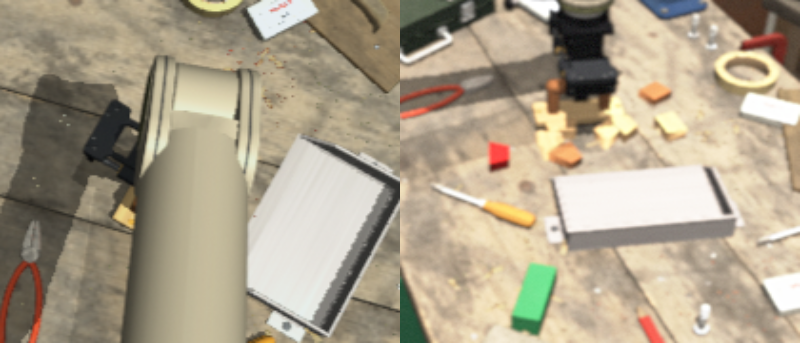

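The top view is blocked by the arm. The scene crop on the right shows pieces bunched in front of the block between about (540,110) and (630,125), with F at (670,125) and G at (655,92) untouched.

Run:
```python
from h import *
p=r.camera_params('scene')
f=lambda a,b,z=.02:PI(pt(p,230+(a-400)*210/400,220+b*200/343,z))
for n,o in dict(left=(540,112),fr=(550,143),D=(566,155),y1=(605,136),y2=(625,126),F=(671,125),G=(655,92),red=(498,155),lipL=(555,180),lipR=(703,168)).items(): print(n,f(*o),f(*o,0))
h=cv2.cvtColor(cv2.imread('pics/s4.png'),cv2.COLOR_BGR2HSV)
for nm,m in(('Y',cv2.inRange(h,(18,60,170),(34,255,255))),('O',cv2.inRange(h,(6,130,130),(16,255,255)))):
    for c in cv2.findContours(m,cv2.RETR_EXTERNAL,cv2.CHAIN_APPROX_NONE)[0]:
        if cv2.contourArea(c)<25: continue
        x,y,w,hh=cv2.boundingRect(c)
        if 290<x<390 and 250<y<330: print(nm,(x,y,w,hh),cv2.contourArea(c),PI(pt(p,x+w/2,y+hh/2,.02)))
s=r.read_state(); e=s['ee_pos']
print('block ends front-low',[PI(pt(p,*proj(p,[*P(-.049+d,-.142+.025),.0]),.0)) for d in(-.07,.07)],[proj(p,[*P(-.049+d,-.142+.025),.02]) for d in(-.07,.07)])
```

```text
left [-0.109 -0.138] [-0.105 -0.161]
fr [-0.105 -0.06 ] [-0.101 -0.081]
D [-0.086 -0.029] [-0.082 -0.049]
y1 [-0.02  -0.066] [-0.015 -0.087]
y2 [ 0.015 -0.086] [ 0.021 -0.107]
F [ 0.086 -0.079] [ 0.093 -0.101]
G [ 0.082 -0.168] [ 0.089 -0.191]
red [-0.185 -0.042] [-0.183 -0.062]
lipL [-0.11   0.024] [-0.107  0.005]
lipR [0.107 0.026] [0.114 0.007]
Y (361, 288, 21, 11) 37.0 [ 0.083 -0.077]
Y (327, 275, 35, 33) 97.0 [ 0.006 -0.096]
O (309, 304, 16, 13) 121.0 [-0.086 -0.029]
O (356, 269, 16, 11) 91.5 [ 0.082 -0.164]
O (307, 267, 7, 6) 29.0 [-0.077 -0.206]
block ends front-low [array([-0.119, -0.117]), array([ 0.021, -0.117])] [array([301.1, 290.4]), array([347.8, 286.3])]
```

carry_out --steps '[[[0,1,0,0,0,0],[0,2.5,0,0,0,0],[0,2.8,0,0,0,0],[1.2,2.8,0,0,0,-0.08],[2.4,2.8,0,0,0,-0.18],[3.6,2.8,0,0,0,-0.3],[3.8,2.8,0,0,0,-0.4],[3.8,2.8,0,0,0,-0.4],[3.8,2.8,0,0,0,-0.4]]]'

```text
time: 22.4
ee_pos: [0.4746, -0.2345, 0.0541]
eef_rot: [0.06, 0.998, 0.0, 0.0]
ft_force: [0.1, 0.3, -1.5]
width: 0.0235
grip_force: 55.0
```

carry_out --steps '[[[0,-0.7,0,0,0,0],[0,-1.6,0,0,0,0],[0,-2.5,0,0,0,0],[0,-3.4,0,0,0,0],[0,-4.3,0,0,0,0],[0,-5.2,0,0,0,0],[0,-6.1,0,0,0,0],[0,-7,0,0,0,0],[0,-7.9,0,0,0,0],[0,-8.8,0,0,0,0],[0,-9.6,0,0,0,0],[0,-10.3,0,0,0,0],[0,-11,0,0,0,0],[0,-11.5,0,0,0,0],[0,-11.5,0,0,0,0]]]'

```text
time: 23.65
ee_pos: [0.4604, -0.3504, 0.0538]
eef_rot: [0.059, 0.998, 0.0, -0.0]
ft_force: [-0.2, -0.3, -1.9]
width: 0.0232
grip_force: 55.0
```

```bash
cat >> h.py <<'E'
def blobs(f):
    im,p=snap('scene',f); h=cv2.cvtColor(im,cv2.COLOR_RGB2HSV)
    for nm,m in(('Y',cv2.inRange(h,(18,60,170),(34,255,255))),('O',cv2.inRange(h,(6,130,130),(16,255,255))),('R',cv2.inRange(h,(0,160,120),(4,255,255)))):
        for c in cv2.findContours(m,cv2.RETR_EXTERNAL,cv2.CHAIN_APPROX_NONE)[0]:
            if cv2.contourArea(c)<20: continue
            x,y,w,hh=cv2.boundingRect(c); q=PI(pt(p,x+w/2,y+hh/2,.02))
            if abs(q[0])<.25 and -.4<q[1]<.16: print(nm,(x,y,w,hh),cv2.contourArea(c),q)
E
python3 - <<'E'
from h import *
s=st(); print(PI(s['ee_pos'])); blobs('s5')
for q,z in(((-.01,-.01),.0575),((-.01,.012),.0575)): print(q,goal(*P(*q),z,150.4))
im=cv2.imread('pics/s5.png')[230:400,250:450]; cv2.imwrite('pics/c5.png',cv2.resize(im,(700,595),interpolation=cv2.INTER_CUBIC))
E
```

```text
t 23.65 p [ 0.4604 -0.3504  0.0538] yaw 173.23 q [ 1.24  0.53 -0.83  1.73  0.43  1.08  1.71] w 0.0232 F [-0.2 -0.3 -1.9]
[-0.042 -0.065]
Y (257, 344, 15, 21) 66.0 [-0.244  0.11 ]
Y (266, 341, 52, 35) 291.5 [-0.176  0.133]
Y (274, 324, 27, 26) 184.0 [-0.179  0.059]
Y (306, 300, 30, 25) 347.0 [-0.076 -0.019]
Y (385, 296, 13, 10) 24.5 [ 0.132 -0.039]
Y (343, 292, 26, 15) 55.5 [ 0.032 -0.058]
Y (275, 291, 23, 11) 111.5 [-0.164 -0.096]
Y (361, 288, 21, 15) 73.5 [ 0.081 -0.069]
O (317, 320, 16, 15) 136.5 [-0.075  0.038]
O (315, 286, 11, 11) 58.0 [-0.063 -0.105]
O (359, 269, 13, 9) 53.0 [ 0.087 -0.168]
R (277, 304, 10, 12) 92.5 [-0.183 -0.043]
(-0.01, -0.01) [-0.76, -6.38, -0.38, 0.001, -0.0, 0.399]
(-0.01, 0.012) [0.09, -8.4, -0.38, 0.001, -0.0, 0.399]
```

View pics/c5.png

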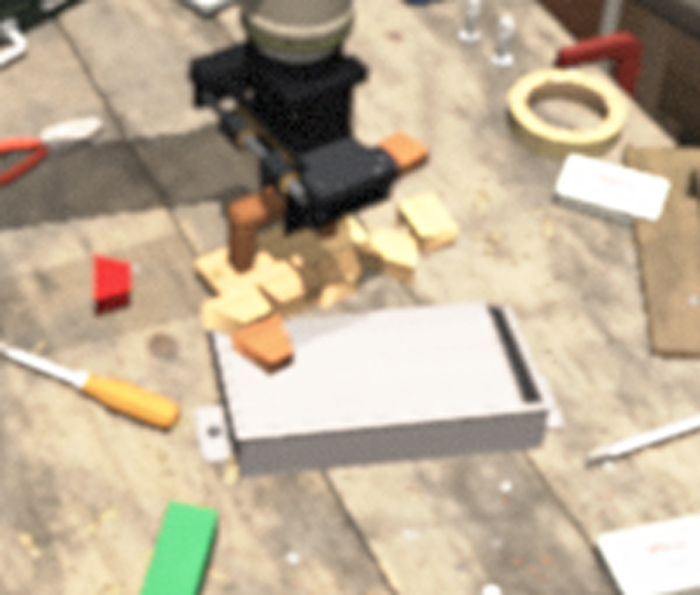

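D is already in the pan at (262,345). C lies on the lip at (235,312) with its left end at the wall line, B is behind it at (282,283), two more pieces are at the right at (340,290) and (392,255), and F and G are untouched.

Run:
```python
from h import *
p=r.camera_params('scene'); g=lambda a,b,z=.02:PI(pt(p,250+a/3.5,230+b/3.5,z))
for n,o in dict(Cleft=(205,308),Cc=(238,305),Ctopl=(222,285),Cright=(270,305),B=(280,280),blkL=(197,262),y1=(335,292),y2=(390,245),y2r=(415,250),F=(428,215),G=(405,148)).items(): print(n,g(*o))
print(goal(*P(-.085,-.105),.054,196))
```

```text
Cleft [-0.114 -0.003]
Cc [-0.088 -0.003]
Ctopl [-0.097 -0.026]
Cright [-0.063  0.001]
B [-0.05  -0.026]
blkL [-0.113 -0.055]
y1 [-0.009 -0.007]
y2 [ 0.047 -0.054]
y2r [ 0.066 -0.046]
F [ 0.088 -0.086]
G [ 0.089 -0.173]
[2.46, 5.29, -0.02, 0.001, -0.0, -0.397]
```

carry_out --steps '[[[0,2,0,0,0,0],[0.5,4,0,0,0,0],[1.5,5.3,0,0,0,-0.1],[2.5,5.3,0,0,0,-0.2],[2.5,5.3,0,0,0,-0.3],[2.5,5.3,0,0,0,-0.4],[2.5,5.3,0,0,0,-0.4],[2.5,5.3,0,0,0,-0.4]]]'

```text
time: 24.37
ee_pos: [0.4422, -0.2933, 0.054]
eef_rot: [-0.14, 0.99, 0.001, 0.0]
ft_force: [0.2, 0.2, -2.5]
width: 0.0237
grip_force: 55.0
```

carry_out --steps '[[[0,-0.8,0,0,0,0],[0,-1.6,0,0,0,0],[0,-2.4,0,0,0,0],[0,-3,0,0,0,0],[0,-3.6,0,0,0,0],[0,-4.2,0,0,0,0],[0,-4.6,0,0,0,0],[0,-4.6,0,0,0,0],[0,-4.6,0,0,0,0]]]'

```text
time: 25.12
ee_pos: [0.455, -0.3377, 0.0538]
eef_rot: [-0.141, 0.99, 0.001, 0.0]
ft_force: [0.5, 0.4, -3.1]
width: 0.0235
grip_force: 55.0
```

Run:
```python
from h import *
s=st(); print(PI(s['ee_pos'])); blobs('s6'); 
for q,y in(((-.06,-.10),165),((-.03,-.02),150.4),((-.01,.012),150.4)): print(q,y,goal(*P(*q),.0575,y))
```

```text
t 25.12 p [ 0.455  -0.3377  0.0538] yaw -163.79 q [ 1.3   0.54 -0.92  1.76  0.48  1.09  2.07] w 0.0235 F [ 0.5  0.4 -3.1]
[-0.053 -0.073]
Y (297, 346, 8, 12) 22.5 [-0.151  0.115]
Y (257, 344, 12, 17) 56.5 [-0.247  0.103]
Y (274, 332, 26, 18) 152.5 [-0.182  0.073]
Y (284, 320, 16, 15) 49.5 [-0.163  0.027]
Y (306, 301, 48, 26) 472.0 [-0.053 -0.01 ]
Y (353, 294, 16, 13) 21.0 [ 0.046 -0.052]
Y (276, 291, 18, 11) 44.0 [-0.169 -0.097]
Y (361, 288, 21, 15) 43.5 [ 0.081 -0.069]
O (320, 324, 15, 14) 127.5 [-0.071  0.052]
O (315, 282, 13, 14) 81.0 [-0.059 -0.115]
O (361, 269, 11, 11) 56.5 [ 0.089 -0.163]
R (277, 304, 10, 12) 89.5 [-0.183 -0.043]
(-0.06, -0.1) 165 [-1.37, 2.36, -0.36, 0.001, -0.0, 0.545]
(-0.03, -0.02) 150.4 [2.27, -5.37, -0.37, 0.001, -0.0, 0.8]
(-0.01, 0.012) 150.4 [3.17, -9.03, -0.38, 0.001, -0.0, 0.8]
```

Run:
```python
from h import *
for q,y in(((-.075,-.108),160),((-.037,-.108),150.4)): print(q,y,goal(*P(*q),.054,y))
```

```text
(-0.075, -0.108) 160 [-0.9, 3.99, -0.01, 0.001, -0.0, 0.632]
(-0.037, -0.108) 150.4 [-3.55, 1.27, -0.01, 0.001, -0.0, 0.8]
```

carry_out --steps '[[[0,2,0,0,0,0.05],[-0.5,4,0,0,0,0.15],[-1,4,0,0,0,0.27],[-1.5,3.5,0,0,0,0.39],[-2,3,0,0,0,0.51],[-2.7,2,0,0,0,0.63],[-3.5,1.3,0,0,0,0.75],[-3.5,1.3,0,0,0,0.8],[-3.5,1.3,0,0,0,0.8],[-3.5,1.3,0,0,0,0.8]]]'

```text
time: 26.0
ee_pos: [0.4849, -0.3149, 0.0539]
eef_rot: [0.254, 0.967, 0.0, -0.0]
ft_force: [-0.8, 0.3, -2.8]
width: 0.0236
grip_force: 55.0
```

carry_out --steps '[[[0,-0.7,0,0,0,0],[-0.3,-1.6,0,0,0,0],[-0.6,-2.5,0,0,0,0],[-0.9,-3.4,0,0,0,0],[-1.2,-4.3,-0.1,0,0,0],[-1.5,-5.2,-0.2,0,0,0],[-1.8,-6.1,-0.3,0,0,0],[-2,-7,-0.4,0,0,0],[-2.2,-7.9,-0.4,0,0,0],[-2.4,-8.8,-0.4,0,0,0],[-2.6,-9.6,-0.4,0,0,0],[-2.7,-10.4,-0.4,0,0,0],[-2.7,-11.2,-0.4,0,0,0],[-2.7,-12,-0.4,0,0,0],[-2.7,-12.5,-0.4,0,0,0],[-2.7,-12.5,-0.4,0,0,0],[-2.7,-12.5,-0.4,0,0,0]]]'

```text
time: 27.42
ee_pos: [0.4464, -0.4376, 0.0578]
eef_rot: [0.256, 0.967, 0.0, -0.0]
ft_force: [-0.4, 0.4, -2.3]
width: 0.0232
grip_force: 55.0
```

Run:
```python
from h import *
s=st(); print(PI(s['ee_pos'])); blobs('s7')
```

```text
t 27.42 p [ 0.4464 -0.4376  0.0578] yaw 150.36 q [ 1.24  0.58 -0.71  1.61  0.41  1.11  1.48] w 0.0232 F [-0.4  0.4 -2.3]
[-0.011  0.018]
Y (297, 347, 8, 15) 21.5 [-0.152  0.123]
Y (258, 346, 53, 30) 400.5 [-0.196  0.138]
Y (274, 338, 27, 12) 114.5 [-0.182  0.083]
Y (352, 331, 15, 9) 60.0 [0.011 0.079]
Y (316, 315, 27, 24) 282.5 [-0.063  0.038]
Y (289, 305, 12, 12) 74.5 [-0.147 -0.035]
Y (255, 305, 21, 16) 95.0 [-0.23  -0.037]
Y (362, 302, 25, 26) 81.5 [0.07 0.01]
Y (364, 286, 18, 13) 31.0 [ 0.088 -0.081]
O (323, 339, 16, 12) 122.5 [-0.071  0.102]
O (330, 302, 8, 8) 38.5 [-0.036 -0.04 ]
R (277, 303, 10, 13) 85.5 [-0.183 -0.045]
```

carry_out --steps '[[[0,0,-1.5,0,0,0],[0,0,-4,0,0,0],[0,1,-7,0,0,0],[-0.5,3,-10,0,0,0],[-2,6,-12,0,0,0],[-3,10,-12,0,0,0],[-4,14,-12,0,0,0],[-6,18,-12,0,0,0],[-8,22,-12,0,0,0],[-9.6,25.5,-12,0,0,0],[-9.6,28,-12,0,0,0],[-9.6,28,-12,0,0,0],[-9.6,28,-12,0,0,0]]]'

```text
time: 28.55
ee_pos: [0.6698, -0.2377, 0.179]
eef_rot: [0.253, 0.967, 0.001, 0.0]
ft_force: [-1.3, -0.7, -3.1]
width: 0.0232
grip_force: 55.0
```

Run:
```python
from h import *
s=st(); print(PI(s['ee_pos'])); blobs('s8'); offs(f='top8')
im=cv2.imread('pics/top8.png')[150:330,320:520]; im2=cv2.imread('pics/s8.png')[240:400,270:430]
cv2.imwrite('pics/c8.png',np.hstack([cv2.resize(im,(440,396),interpolation=cv2.INTER_CUBIC),cv2.resize(im2,(360,396),interpolation=cv2.INTER_CUBIC)]))
```

```text
t 28.55 p [ 0.6698 -0.2377  0.179 ] yaw 150.69 q [ 0.75  0.66 -0.77  1.22  0.44  1.42  1.09] w 0.0232 F [-1.3 -0.7 -3.1]
[ 0.085 -0.266]
Y (257, 340, 53, 38) 620.0 [-0.198  0.131]
Y (316, 328, 51, 12) 176.5 [-0.036  0.067]
Y (258, 304, 17, 17) 104.5 [-0.227 -0.039]
Y (367, 302, 20, 13) 53.0 [ 0.083 -0.014]
Y (274, 293, 32, 57) 549.5 [-0.166  0.004]
Y (362, 288, 20, 11) 39.0 [ 0.085 -0.077]
O (274, 340, 27, 12) 24.0 [-0.183  0.09 ]
O (323, 338, 16, 13) 122.5 [-0.07  0.1 ]
O (356, 268, 16, 12) 95.5 [ 0.082 -0.166]
R (277, 304, 10, 12) 78.5 [-0.183 -0.043]
Y (436, 296) pan [-0.078  0.063] area 142.0 x 0.046 0.08 lat -0.099 -0.055
Y (449, 270) pan [-0.005  0.062] area 281.0 x 0.046 0.077 lat -0.048 0.038
Y (216, 243) pan [-0.245 -0.489] area 285.0 x -0.522 -0.455 lat -0.275 -0.215
Y (436, 227) pan [ 0.079 -0.02 ] area 135.5 x -0.038 -0.002 lat 0.06 0.103
Y (418, 212) pan [ 0.089 -0.079] area 104.0 x -0.099 -0.064 lat 0.072 0.103
Y (417, 138) pan [ 0.267 -0.177] area 100.5 x -0.204 -0.161 lat 0.23 0.298
O (450, 301) pan [-0.071  0.099] area 160.0 x 0.08 0.118 lat -0.091 -0.052
```

View pics/c8.png

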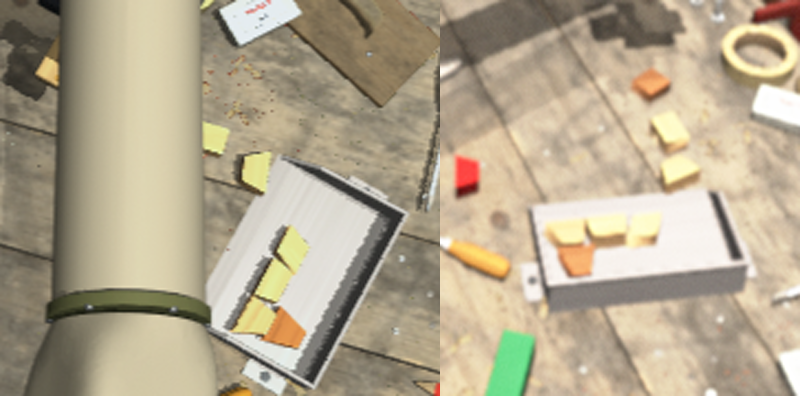

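The four swept offcuts lie in the pan. The remaining three are in a line on the right: G at pan coordinates (0.082,-0.166), F at (0.089,-0.079) and A at (0.079,-0.02).

Run:
```python
from h import *
print(goal(*P(.103,-.252),.12,135.4),goal(*P(.103,-.252),.054,135.4))
```

```text
[-1.72, -0.99, 5.88, 0.0, 0.0, 0.261] [-1.72, -0.99, 12.48, 0.0, 0.0, 0.261]
```

carry_out --steps '[[[-1,0.3,1,0,0,0.1],[-1.7,-0.3,2,0,0,0.2],[-1.7,-1,4,0,0,0.26],[-1.7,-1,7,0,0,0.26],[-1.7,-1,9.5,0,0,0.26],[-1.7,-1,11.3,0,0,0.26],[-1.7,-1,12.2,0,0,0.26],[-1.7,-1,12.5,0,0,0.26],[-1.7,-1,12.5,0,0,0.26],[-1.7,-1,12.5,0,0,0.26]]]'

```text
time: 29.48
ee_pos: [0.6789, -0.2592, 0.0547]
eef_rot: [0.379, 0.925, 0.0, 0.001]
ft_force: [-0.3, 0.1, -1.8]
width: 0.0232
grip_force: 55.0
```

carry_out --steps '[[[0,-0.8,0,0,0,0],[0,-2,0,0,0,0],[0,-3.3,0,0,0,0],[0,-4.6,0,0,0,0],[0,-5.9,0,0,0,0],[0,-7.2,0,0,0,0],[0,-8.5,0,0,0,0],[0,-9.8,0,0,0,0],[0,-11.1,0,0,0,0],[0,-12.4,0,0,0,0],[0,-13.7,0,0,0,0],[0,-15,0,0,0,0],[0,-15.9,0,0,0,0],[0,-15.9,0,0,0,0]]]'

```text
time: 30.65
ee_pos: [0.5648, -0.3749, 0.0527]
eef_rot: [0.38, 0.925, -0.0, -0.001]
ft_force: [-0.2, -0.6, -2.7]
width: 0.0234
grip_force: 55.0
```

Run:
```python
from h import *
s=st(); print(PI(s['ee_pos'])); blobs('s9'); print(goal(*P(.037,-.012),.0575,135.4))
```

```text
t 30.65 p [ 0.5648 -0.3749  0.0527] yaw 135.31 q [ 0.99  0.68 -0.68  1.45  0.44  1.17  1.03] w 0.0234 F [-0.2 -0.6 -2.7]
[ 0.061 -0.095]
Y (257, 341, 55, 35) 479.5 [-0.195  0.13 ]
Y (316, 329, 51, 11) 162.5 [-0.036  0.069]
Y (274, 321, 27, 29) 232.0 [-0.179  0.054]
Y (276, 291, 22, 12) 87.0 [-0.163 -0.094]
Y (383, 284, 12, 20) 47.5 [ 0.133 -0.069]
Y (369, 284, 21, 31) 167.5 [ 0.1   -0.049]
Y (339, 283, 11, 14) 81.0 [ 0.008 -0.102]
O (274, 340, 27, 12) 20.0 [-0.183  0.09 ]
O (323, 338, 16, 13) 120.0 [-0.07  0.1 ]
O (359, 302, 13, 9) 84.5 [ 0.053 -0.027]
R (277, 304, 10, 12) 88.5 [-0.183 -0.043]
[0.16, -8.87, -0.47, -0.0, -0.001, -0.0]
```

carry_out --steps '[[[0,-0.8,-0.1,0,0,0],[0,-1.6,-0.2,0,0,0],[0,-2.4,-0.3,0,0,0],[0,-3.2,-0.4,0,0,0],[0,-4,-0.5,0,0,0],[0,-4.8,-0.5,0,0,0],[0,-5.6,-0.5,0,0,0],[0,-6.4,-0.5,0,0,0],[0,-7.2,-0.5,0,0,0],[0,-8,-0.5,0,0,0],[0,-8.8,-0.5,0,0,0],[0,-8.8,-0.5,0,0,0]]]'

```text
time: 31.7
ee_pos: [0.5033, -0.4369, 0.0576]
eef_rot: [0.38, 0.925, -0.0, -0.001]
ft_force: [-0.7, -0.2, -1.8]
width: 0.0237
grip_force: 55.0
```

Run:
```python
from h import *
s=st(); print(PI(s['ee_pos'])); blobs('s10')
```

```text
t 31.7 p [ 0.5033 -0.4369  0.0576] yaw 135.35 q [ 1.12  0.65 -0.67  1.49  0.42  1.16  1.17] w 0.0237 F [-0.7 -0.2 -1.8]
[ 0.038 -0.011]
Y (257, 343, 56, 33) 498.5 [-0.194  0.133]
Y (274, 336, 26, 14) 127.0 [-0.183  0.08 ]
Y (377, 327, 12, 7) 20.0 [0.077 0.07 ]
Y (316, 306, 72, 35) 403.5 [0.    0.033]
Y (336, 302, 13, 14) 90.0 [-0.014 -0.025]
Y (256, 302, 20, 16) 102.5 [-0.227 -0.049]
Y (280, 300, 25, 13) 117.5 [-0.152 -0.053]
Y (395, 249, 35, 25) 237.5 [ 0.249 -0.206]
O (323, 338, 16, 13) 120.5 [-0.07  0.1 ]
O (359, 323, 13, 6) 41.0 [0.035 0.047]
O (346, 291, 5, 7) 20.0 [ 0.015 -0.082]
R (277, 304, 10, 12) 77.5 [-0.183 -0.043]
```

carry_out --steps '[[[0,0,-1.5,0,0,0],[0,0,-4,0,0,0],[0,1,-7,0,0,0],[0,3,-10,0,0,0],[0,6,-12,0,0,0],[0,10,-12,0,0,0],[0,14,-12,0,0,0],[0,18,-12,0,0,0],[0,22,-12,0,0,0],[0,25,-12,0,0,0],[0,27,-12,0,0,0],[0,27,-12,0,0,0],[0,27,-12,0,0,0]]]'

```text
time: 32.83
ee_pos: [0.6955, -0.2395, 0.1788]
eef_rot: [0.377, 0.926, 0.001, -0.0]
ft_force: [-0.1, -0.4, -2.6]
width: 0.0233
grip_force: 55.0
```

Run:
```python
from h import *
s=st(); print(PI(s['ee_pos'])); blobs('s11'); offs(f='top11')
im=cv2.imread('pics/top11.png')[150:330,320:520]; im2=cv2.imread('pics/s11.png')[240:400,270:430]
cv2.imwrite('pics/c11.png',np.hstack([cv2.resize(im,(440,396),interpolation=cv2.INTER_CUBIC),cv2.resize(im2,(360,396),interpolation=cv2.INTER_CUBIC)]))
```

```text
t 32.83 p [ 0.6955 -0.2395  0.1788] yaw 135.71 q [ 0.68  0.7  -0.72  1.14  0.44  1.45  0.84] w 0.0233 F [-0.1 -0.4 -2.6]
[ 0.108 -0.278]
Y (298, 349, 7, 9) 21.5 [-0.15  0.12]
Y (377, 327, 12, 7) 20.0 [0.077 0.07 ]
Y (316, 319, 72, 22) 236.5 [-0.005  0.057]
Y (256, 303, 19, 19) 103.0 [-0.229 -0.039]
Y (274, 292, 32, 58) 554.5 [-0.166  0.002]
O (274, 340, 27, 12) 21.0 [-0.183  0.09 ]
O (323, 338, 16, 13) 121.0 [-0.07  0.1 ]
O (359, 319, 12, 9) 73.0 [0.036 0.038]
R (277, 304, 10, 12) 79.5 [-0.183 -0.043]
Y (436, 296) pan [-0.078  0.063] area 143.5 x 0.046 0.08 lat -0.099 -0.055
Y (449, 271) pan [-0.006  0.064] area 293.0 x 0.047 0.085 lat -0.049 0.04
Y (216, 243) pan [-0.246 -0.489] area 288.0 x -0.522 -0.455 lat -0.275 -0.215
Y (461, 244) pan [0.072 0.057] area 329.0 x 0.025 0.09 lat 0.042 0.101
Y (416, 138) pan [ 0.267 -0.18 ] area 116.0 x -0.211 -0.161 lat 0.225 0.299
O (450, 301) pan [-0.071  0.099] area 160.0 x 0.08 0.118 lat -0.091 -0.052
O (447, 252) pan [0.033 0.036] area 203.0 x 0.014 0.058 lat 0.013 0.056
```

Run:
```python
from h import *
s=st(); print(goal(.41,.194,.30,100.8),goal(.41,.194,.126,100.8))
```

```text
t 32.93 p [ 0.6942 -0.2429  0.1787] yaw 135.47 q [ 0.69  0.7  -0.72  1.14  0.44  1.45  0.84] w 0.0235 F [ 0.7 -1.2 -2.7]
[50.9, 11.21, -12.12, 0.0, -0.0, 0.605] [50.9, 11.21, 5.28, 0.0, -0.0, 0.605]
```

carry_out --steps '[[[0,0,-4,0,0,0],[0,0,-8,0,0,0],[2,0.5,-11,0,0,0],[5,1.2,-12.2,0,0,0.05],[9,2,-12.2,0,0,0.1],[13,3,-12.2,0,0,0.15],[17,4,-12.2,0,0,0.2],[21,4.8,-12.2,0,0,0.25],[25,5.6,-12.2,0,0,0.3],[29,6.4,-12.2,0,0,0.35],[33,7.2,-12.2,0,0,0.4],[37,8.1,-12.2,0,0,0.45],[41,9,-12.2,0,0,0.5],[45,10,-12.2,0,0,0.55],[48.5,10.8,-12.2,0,0,0.6],[50.9,11.2,-12.2,0,0,0.605],[50.9,11.2,-12.2,0,0,0.605],[50.9,11.2,-12.2,0,0,0.605],[50.9,11.2,-12.2,0,0,0.605],[50.9,11.2,-12.2,0,0,0.605]]]'

```text
time: 34.6
ee_pos: [0.4107, 0.1928, 0.3005]
eef_rot: [0.638, 0.77, 0.0, -0.0]
ft_force: [0.2, 0.6, -3.1]
width: 0.0237
grip_force: 55.0
```

Run:
```python
from h import *
s=st(); print(goal(.41,.194,.126,100.8))
```

```text
t 34.6 p [0.4107 0.1928 0.3005] yaw 100.68 q [ 0.53 -0.06 -1.    1.72 -0.05  1.46 -0.28] w 0.0237 F [ 0.2  0.6 -3.1]
[0.12, -0.05, 17.45, 0.0, -0.001, -0.002]
```

carry_out --steps '[[[0,0,3,0,0,0],[0,0,6,0,0,0],[0,0,9,0,0,0],[0,0,12,0,0,0],[0,0,14.5,0,0,0],[0,0,16,0,0,0],[0,0,16.8,0,0,0],[0,0,17.2,0,0,0],[0,0,17.5,0,0,0],[0,0,17.6,0,0,0],[0,0,17.6,0,0,0],[0,0,17.6,0,0,0]]]'

```text
time: 35.6
ee_pos: [0.4105, 0.1946, 0.1251]
eef_rot: [0.637, 0.771, 0.001, 0.0]
ft_force: [0.3, 0.5, -3.1]
width: 0.0234
grip_force: 55.0
```

carry_out --steps '[[[0,0,0.05,0,0,0],[0,0,0.1,0,0,0],[0,0,0.1,0,0,0]]]'

```text
time: 35.85
ee_pos: [0.4101, 0.1945, 0.1236]
eef_rot: [0.637, 0.771, 0.0, -0.0]
ft_force: [-0.5, -0.6, -3.3]
width: 0.0235
grip_force: 55.0
```

carry_out --steps '[[[0,0,0.05,0,0,0],[0,0,0.1,0,0,0],[0,0,0.1,0,0,0],[0,0,0.1,0,0,0]]]'

```text
time: 36.18
ee_pos: [0.4103, 0.1945, 0.1234]
eef_rot: [0.637, 0.771, 0.0, 0.0]
ft_force: [-4.5, -2.4, 12.0]
width: 0.0234
grip_force: 55.0
```

Contact is confirmed. Next I release and rise, opening partway to stay clear of the tape.

carry_out --steps '[[[0,0,-0.1,0,0,0],[0,0,-0.1,0,0,0],[0,0,-0.1,0,0,0],[0,0,-0.1,0,0,0],[0,0,-0.1,0,0,0],[0,0,-1,0,0,0],[0,0,-3,0,0,0],[0,0,-6,0,0,0],[0,0,-9,0,0,0],[0,0,-12,0,0,0],[0,0,-15,0,0,0],[0,0,-18,0,0,0],[-3,1,-20,0,0,0],[-6,2,-21,0,0,0],[-9,3,-22,0,0,0],[-9,3,-22,0,0,0],[-9,3,-22,0,0,0],[-9,3,-22,0,0,0]]]' --hand -0.3

```text
time: 37.68
ee_pos: [0.456, 0.1122, 0.3426]
eef_rot: [0.637, 0.771, 0.001, -0.001]
ft_force: [0.1, 0.2, -0.5]
width: 0.0564
grip_force: 0.0
```

Run:
```python
from h import *
s=st(); print(PI(s['ee_pos'])); offs(f='top12'); im,p=snap('wrist','w12'); snap('scene','s12')
t=cv2.imread('pics/top12.png')[130:340,270:520]; w=im[:300,:,::-1]; sc=cv2.imread('pics/s12.png')[190:290,150:320]
cv2.imwrite('pics/c12.png',np.vstack([np.hstack([cv2.resize(t,(400,336)),cv2.resize(sc,(400,336))]),cv2.resize(w,(800,264))[:, :800]]))
```

```text
t 37.68 p [0.456  0.1122 0.3426] yaw 100.87 q [ 0.62 -0.01 -0.93  1.61 -0.01  1.54 -0.12] w 0.0564 F [ 0.1  0.2 -0.5]
[-0.274 -0.465]
Y (436, 296) pan [-0.078  0.063] area 117.0 x 0.046 0.08 lat -0.099 -0.055
Y (449, 271) pan [-0.006  0.064] area 291.0 x 0.047 0.085 lat -0.049 0.04
Y (216, 243) pan [-0.245 -0.489] area 226.0 x -0.518 -0.455 lat -0.27 -0.217
Y (461, 244) pan [0.072 0.057] area 335.0 x 0.025 0.09 lat 0.042 0.101
Y (402, 138) pan [ 0.249 -0.211] area 1036.5 x -0.262 -0.161 lat 0.198 0.301
O (308, 322) pan [-0.298 -0.181] area 44.0 x -0.192 -0.171 lat -0.323 -0.273
O (450, 301) pan [-0.071  0.1  ] area 160.5 x 0.08 0.119 lat -0.091 -0.052
O (447, 252) pan [0.033 0.036] area 191.5 x 0.014 0.058 lat 0.013 0.053
R (376, 309) pan [-0.184 -0.05 ] area 163.0 x -0.074 -0.027 lat -0.2 -0.169
```

View pics/c12.png

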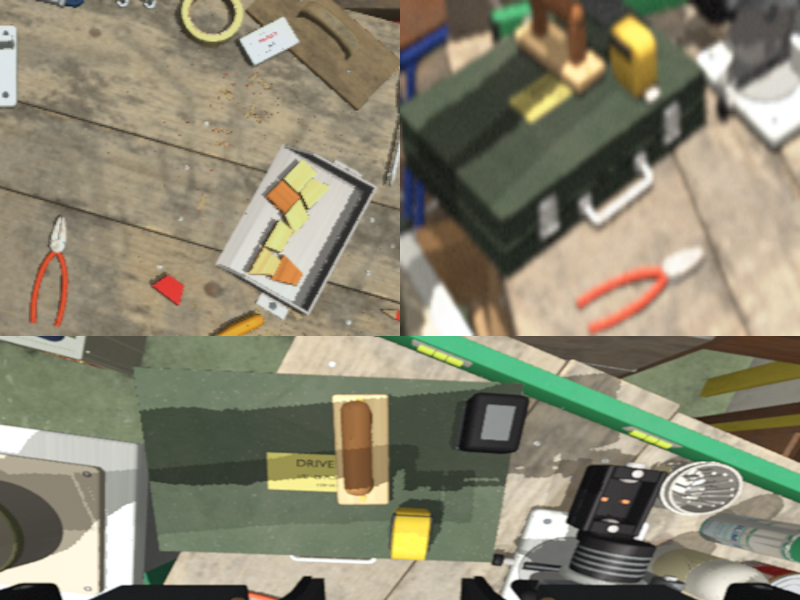

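All seven offcuts are in the pan at about (285,215). The block, pack and tape stand on the case, and the bystanders are untouched.

```bash
python3 -c "
from bench import r
print(r.close_job())"
```

```text
the job is handed in; nothing more can be done
None
```

I handed the job in at about 38 s of robot time. The last pictures show the battery pack, tape measure and push block standing on the tool case, all seven offcuts in the scrap pan, and the other tools left where they were; no verdict came back.

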